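Put the lens repair kit back on its blocks

ROBOT

A 6-joint arm with a two-finger parallel gripper is mounted at the origin on the work surface. World frame = base frame: x ahead of the robot, y to its left, z up, the work surface at z = 0. Lengths are in m, angles in rad, forces in N, time in s.
With the tool pointing down it reaches from about 0.15 to 0.775 m from the base axis. Payload 6.1 kg.
Tool frame: the origin (TCP) lies at the very end of the fingers, on their centre line; the grasp point (between the pads) lies 19 mm behind it; y points along the fingers, x is the direction in which the jaws open and shut, and the axes are right-handed (so a half turn about y gives the same grasp; the last joint's range is limited). The gripper opens to 85 mm and grips with 20 to 120 N. Pads are 22 mm wide; open, the fingers measure 114 mm over their backs; the gripper's body (76 mm by 85 mm) begins 54 mm behind the grasp point. The pads swing forward as they close: fully open they stand 13 mm farther back than shut.
Start: joints at [-1.123, 0.126, -0.04, 1.405, 0, 1.571], TCP at [0.227, -0.473, 0.231] pointing down, gripper open.
Joint ranges: [-2.72, 2.72], [-0.95, 1.95], [-1.27, 1.35], [-1.78, 2.02], [-1.46, 1.47], [-3.14, 3.14]. Speed limits (rad/s): [2.39, 2.39, 3.01, 3.14, 3.14, 3.14].

INTERFACE

Orientations are given as a unit quaternion [w, x, y, z].
In Python, from bench import r gives the robot as it stands.
- The arm moves only by the tool jog_arm, never from a script. Its argument "deltas" is one flat list of numbers, 7 for each row, row after row: the turn, a rotation vector about the tool's x, y, z in units of 2 rad (1.0 is 2 rad), then the shift along the tool's x, y, z in units of 300 mm (1.0 is 300 mm), then the closure, from -1 (fully open) to 1 (shut). In form: [ax, ay, az, dx, dy, dz, grip, ax, ay, az, dx, dy, dz, grip, ...]. A call has 1 to 5 rows; each row is the pose to reach, as a shift and turn from the pose commanded when the call began, along the tool's axes at that moment; what a row does not reach only later rows make up. A row lasts 1/8 s, in which the tool goes at most 62.5 mm and 10.7 degrees, less where a joint would pass 70% of its speed; a pose out of reach is approached as far as the arm can. A call with a number of a shift or a turn outside -1 to 1 is refused whole. A call with a gripper value outside its range is refused whole. The fingers move at their own pace and stop on an object; the grip force is fixed at half the most. Time passes only in rows, so rows that repeat a pose let the fingers close. It gives the time, the measured TCP pose, the force and the opening at its end, in the units of the state.
- r.read_state(): the state, without advancing time (a new reading comes with each control period).
- r.snapshot(name): name is "scene" or "top" or "wrist"; returns the picture (384x512x3 uint8, red, green, blue); there is no depth.
- r.camera_params(name): a dict with "K" (3x3 intrinsics, pixels), "k1" (the pictures are not rectified: a ray, as slopes to the right and down, at radius r is drawn at 1 + k1 r^2 times it, then the intrinsics apply), "extrinsics" (4x4, takes a point from camera to world coordinates). Camera axes: x right, y down, z forward; pixel columns grow to the right and rows downward; lengths in m; the calibration is good to about 2 mm. A picture is of the moment at which its call begins: read the wrist's pose just before it. camera_params takes no time and is no camera call; for the wrist camera it gives the pose at the moment of the call.
- r.hand_in(): hands the job in, once; it reports no verdict.
Trained networks look in the newest picture that a camera, given by its name, has taken for a name from the list of things; names that differ only in an ending like _2 or _b are one class to them, and where a whole thing is asked for, a point or a joint stands for the part that bears it (a point fixed in the world has none). Each returns a list of dicts, best first, with "confidence" (0 to 1); they miss things now and then, are a little off and sometimes report something else, mostly with a low value. They report only what shows in the picture. A call takes as long as a camera call. They do not tell look-alikes from the thing itself.
- r.masks_of(camera, target): "mask" (384x512 bool, what is visible of it) and "at" ([column, row] in pixels, amid what is visible of it).
- r.tip_of(camera, target): "at" ([column, row] in pixels: a listed point, or the origin of a listed thing).
The state is a dict: "clock": time; "joint_positions": joint angles; "joint_vel": joint speeds; "joint_torque": joint torques, N m; "eef_pos": TCP position; "tool_rot": TCP orientation; "ft_force": force on the tool from outside, world axes, zero at the start; "torque": the same for the moment, N m; "opening": opening from 0.0 (shut) to 1.0 (fully open).
Only numpy, scipy, OpenCV 4.12 (cv2) and the standard library are available. Lean on these libraries where they do the work, as an engineer would, in place of code of your own. Each camera call takes 0.05 s, during which the arm holds its last target.

TASK

Put each of the four repair pieces on the wooden block made for it: the bronze strip and the brass punch centred flat along their blue felt outlines (either way round), the glass bullseye flat on the round felt, and the corked vial upright in the round hole. Put both metal pieces away first and do not shift the glass disc or the vial until they are in place; set the two glass pieces down without dropping them, and leave the tin lid and the brush where they are.

Things in the scene. Friction and masses are not known exactly. Their poses are not given: they have to be found in the camera images.
- strip_center (a point): Bronze (copper coloured) prism frame strip, a flat bar 120 long x 26 wide x 10 thick with three dark dots on top, lying flat on the table. Point: its centre, 5 mm above its underside. x along its length, y across it, z up.
- punch_center (a point): Brass drift punch lying on the table, 115 long: square shank 14 x 14, 85 long, then a round nose 30 long that tapers from 12 to 8 diameter towards +x. Point: midway along the whole length (on the shank, 27 from where the nose begins), 7 mm above its underside. x along its length, y across it.
- disc_center (a point): Green glass bullseye disc, 60 diameter, straight edge 18 high, low dome on top to 26.5 high. Lies dome up on the table. Point: on its axis, 10 mm above its underside. z up; turning about z does not matter.
- vial_center (a point): Amber glass vial standing upright on the table, 28 diameter, 80 high: straight glass wall to 56, shoulder to 62, then a cork 22 diameter and 18 high. Point: on its axis, 40 mm above its underside. z up; turning about z does not matter. Best gripped at or above this point so that the fingers stay over its block.
- strip_pad_top (a point): Fixed dark wooden block for the bronze strip, 142 x 56 x 12 high, with a plain oblong blue felt outline 130 x 36 (flush with the top). Point: centre of the block's flat top and of the outline, 12 mm above the table. x along its length.
- punch_pad_top (a point): Fixed pale wooden block for the punch, 130 x 46 x 12 high, with a narrow punch-shaped blue felt outline about 125 long and 20 wide, 13 at the nose (flush with the top; either way round will do). Point: centre of the block's flat top and of the outline, 12 mm above the table. x along its length.
- disc_pad_top (a point): Fixed dark wooden block for the glass disc, 92 x 92 x 12 high, with a round blue felt outline 72 diameter (flush with the top). Point: centre of the flat top, 12 mm above the table.
- vial_seat (a point): Fixed dark wooden block for the vial, 74 x 74 x 25 high, with a round hole 45 diameter and 15 deep, blue felt at its bottom. Point: centre of the hole's floor, 10 mm above the table and 15 below the block's top.
- lid_center (a point): Bystander: loose tin oiler lid, 54 diameter, with a cone and spout, 67 high. Leave alone. Point: on its axis, 30 mm up.
- brush: Bystander: loose hand brush lying on the table at the robot's right. Leave alone. Origin on its underside, x along its length.
Mind the look-alikes: they are no part of the job. What is meant by the part that bears disc_center is not purple, and is the smaller of those in its own colour.

How it is judged:
On the way, in this order (a step that is already met when the one before it is completed fails the run):
1. the bronze strip and the punch both lie released on their own blocks (horizontal distance between strip_center and strip_pad_top below 0.012 m and z of strip_center in the frame of strip_pad_top between 0 and 0.01 m and angle between the x axis of strip_center and the x axis of strip_pad_top, either way round below 0.2 rad and horizontal distance between punch_center and punch_pad_top below 0.012 m and z of punch_center in the frame of punch_pad_top between 0.002 and 0.012 m and angle between the x axis of punch_center and the x axis of punch_pad_top, either way round below 0.2 rad and contact force between the fingers and strip below 0.1 N and contact force between the fingers and punch below 0.1 N), for 0.2 s.
2. the glass disc lies and the vial stands released in their own blocks (horizontal distance between disc_center and disc_pad_top below 0.012 m and z of disc_center in the frame of disc_pad_top between 0.005 and 0.015 m and angle between each of disc_center, vial_center's own z axis and vertical below 0.15 rad and horizontal distance between vial_center and vial_seat below 0.012 m and z of vial_center in the frame of vial_seat between 0.035 and 0.045 m and contact force between the fingers and disc below 0.1 N and contact force between the fingers and vial below 0.1 N), for 0.2 s.
At the end, for the whole second after the job is handed in: Each piece rests released with its centre within 12 mm (horizontally) of its own block's centre, at its resting height within 5 mm; strip and punch within 0.2 rad of their outlines, either way round; disc and vial within 0.15 rad of upright (all of step 1 and all of step 2 and linear speed of each of strip, punch, disc, vial below 0.02 m/s); the robot touches nothing.
It fails at once if the disc or the vial is moved more than 20 mm before (or while not) both metal pieces are in place (distance of any of disc_center, vial_center from where it was at the start of the episode above 0.02 m and not (horizontal distance between strip_center and strip_pad_top below 0.012 m and z of strip_center in the frame of strip_pad_top between 0 and 0.01 m and angle between the x axis of strip_center and the x axis of strip_pad_top, either way round below 0.2 rad and horizontal distance between punch_center and punch_pad_top below 0.012 m and z of punch_center in the frame of punch_pad_top between 0.002 and 0.012 m and angle between the x axis of punch_center and the x axis of punch_pad_top, either way round below 0.2 rad)).
It fails at once if a glass piece is dropped (falls free faster than 0.65 m/s, about 20 mm) ((contact force between the fingers and disc below 0.05 N and linear speed of disc above 0.65 m/s) or (contact force between the fingers and vial below 0.05 N and linear speed of vial above 0.65 m/s)).
It fails at once if the tin lid or the brush is moved more than 20 mm (distance of any of lid_center, brush from where it was at the start of the episode above 0.02 m).
It also fails if it takes over 112 s, if anything falls off the work surface, if the arm or the gripper's body presses on something with over 40 N, if the wrist force passes 120 N, or if a joint passes its speed limit or range.

## Working session

There is one attempt and no reset: what is moved stays moved. The work goes in short steps, Python scripts to look and compute and a tool call to move; the robot and the scene stay as the last step left them, time stands still between calls to the robot, and variables do not carry over. Pictures are saved under pics/ and viewed, and the job is handed in when it is done.

Besides the shell and the picture viewer there is one more tool, called by a JSON object that holds its "op" and its "data". jog_arm: Moves the arm, as the interface text tells. Shifts and turns lie within -1 to 1; 1 stands for 300 mm of shift or 2 rad of turn. Its arguments: {"type":"object","properties":{"deltas":{"type":"array","items":{"type":"number"}}},"required":["deltas"]}

```bash
ls; mkdir -p pics; python3 - <<'E'
from bench import r
import cv2,numpy as np
s=r.read_state(); print({k:np.round(v,3) for k,v in s.items()})
for n in("scene","top","wrist"):
    im=r.snapshot(n); cv2.imwrite(f"pics/{n}0.png",im[:,:,::-1])
    p=r.camera_params(n); print(n,np.round(p["K"],1).tolist(),p["k1"],np.round(p["extrinsics"],3).tolist())
E
```

```text
pics
{'clock': np.float64(0.0), 'joint_positions': array([-1.123,  0.126, -0.041,  1.405,  0.   ,  1.571]), 'joint_vel': array([-0.001,  0.   ,  0.001, -0.   ,  0.   , -0.   ]), 'joint_torque': array([-1.0000e-03, -4.3591e+01,  3.5293e+01,  1.7000e-02, -0.0000e+00,
       -0.0000e+00]), 'eef_pos': array([ 0.227, -0.473,  0.231]), 'tool_rot': array([ 0.599, -0.598,  0.377, -0.376]), 'ft_force': array([ 1.203,  0.063, -0.551]), 'torque': array([-0.055, -0.021,  0.01 ]), 'opening': np.float64(1.001)}
scene [[413.8, 0.0, 255.3], [0.0, 413.8, 193.7], [0.0, 0.0, 1.0]] -0.08860683518119997 [[-0.548, 0.682, -0.485, 1.138], [0.837, 0.451, -0.31, 0.225], [0.008, -0.576, -0.817, 0.916], [0.0, 0.0, 0.0, 1.0]]
top [[453.3, 0.0, 255.9], [0.0, 453.3, 184.5], [0.0, 0.0, 1.0]] -0.006191074825696188 [[-0.025, -0.991, 0.133, 0.489], [-1.0, 0.023, -0.02, -0.078], [0.017, -0.134, -0.991, 1.223], [0.0, 0.0, 0.0, 1.0]]
wrist [[341.0, 0.0, 253.4], [0.0, 341.0, 191.2], [0.0, 0.0, 1.0]] -0.03758902527653178 [[0.432, -0.861, -0.267, 0.296], [-0.902, -0.413, -0.126, -0.44], [-0.002, 0.295, -0.955, 0.373], [0.0, 0.0, 0.0, 1.0]]
```

View pics/top0.png

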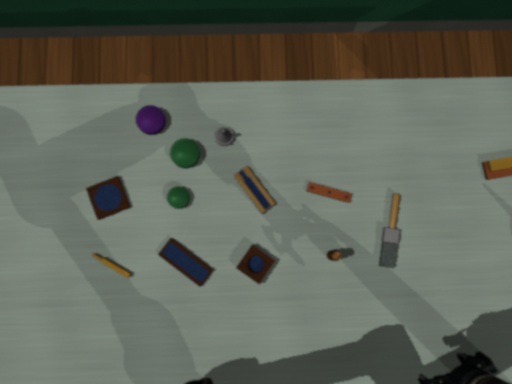

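View pics/scene0.png

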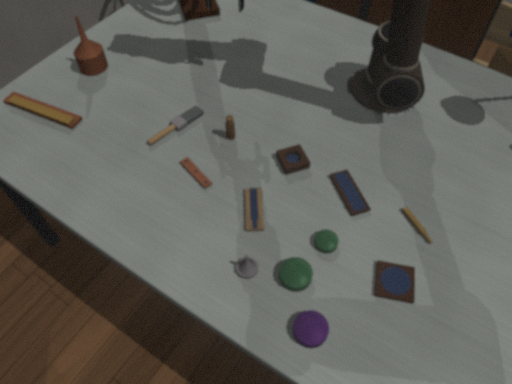

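View pics/wrist0.png

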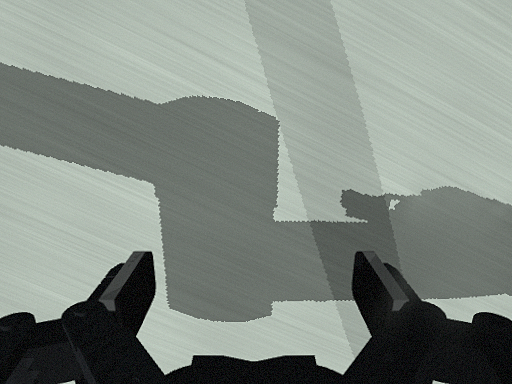

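The top view shows every piece. There are three look-alike discs: purple at (151,120), large green at (185,153) and small green at (178,197). The small green one is meant, because it isn't purple and is the smaller of the two greens. Next I measure everything and take an enlarged crop to confirm.

```bash
cat > h.py <<'E'
from bench import r
import cv2,numpy as np
def ray(p,uv):
    K=p["K"];x=(uv[0]-K[0][2])/K[0][0];y=(uv[1]-K[1][2])/K[1][1]
    xd=np.array([x,y]);u=xd.copy()
    for _ in range(20): u=xd/(1+p["k1"]*(u@u))
    E=np.array(p["extrinsics"]);return E[:3,3],E[:3,:3]@np.array([u[0],u[1],1.])
def at(p,uv,z):
    o,d=ray(p,uv);return (o+d*(z-o[2])/d[2])
def proj(p,X):
    E=np.array(p["extrinsics"]);c=E[:3,:3].T@(np.array(X)-E[:3,3]);u=c[:2]/c[2];u=u*(1+p["k1"]*(u@u))
    return np.array([p["K"][0][0]*u[0]+p["K"][0][2],p["K"][1][1]*u[1]+p["K"][1][2]])
def rect(p,mask,z):
    cs,_=cv2.findContours(mask.astype(np.uint8),cv2.RETR_EXTERNAL,cv2.CHAIN_APPROX_NONE)
    c=max(cs,key=cv2.contourArea)[:,0,:]
    P=np.array([at(p,q,z)[:2] for q in c])*1000
    (cx,cy),(w,h),a=cv2.minAreaRect(P.astype(np.float32))
    if w<h:w,h,a=h,w,a+90
    return np.round([cx,cy,w,h,(a+90)%180-90],1)
E
python3 - <<'E'
from h import *
Z=dict(strip_center=.01,punch_center=.012,disc_center=.018,vial_center=.04,strip_pad_top=.012,punch_pad_top=.012,disc_pad_top=.012,vial_seat=.01,lid_center=.03,brush=.01)
ZT=dict(strip_center=.005,punch_center=.007,disc_center=.01)
for n in("top","scene"):
    p=r.camera_params(n); im=r.snapshot(n)
    for t,z in Z.items():
        for d in r.tip_of(n,t):
            if d["confidence"]>.3: print(n,"tip",t,round(d["confidence"],2),np.round(d["at"],1),np.round(at(p,d["at"],ZT.get(t,z))*1000,1)[:2])
        if t not in("vial_seat","strip_pad_top","punch_pad_top","disc_pad_top"):
          for d in r.masks_of(n,t):
            if d["confidence"]>.3: print(n,"mask",t,round(d["confidence"],2),np.round(d["at"],1),d["mask"].sum(),rect(p,d["mask"],z))
    c=im[90:290,80:380] if n=="top" else im[100:360,140:450]
    cv2.imwrite(f"pics/{n}crop.png",cv2.resize(c[:,:,::-1],None,fx=2.5,fy=2.2 if n!="top" else 2.5,interpolation=cv2.INTER_CUBIC))
print(r.read_state()["clock"])
E
```

```text
top tip strip_center 0.9 [332.6 193.4] [ 623.8 -311. ]
top tip strip_center 0.62 [389.3 228. ] [ 526.5 -459.7]
top mask strip_center 0.9 [330.7 192.6] 370 [ 626.2 -299.8  117.1   25.    73. ]
top tip punch_center 0.54 [109.5 264.4] [449.4 287.3]
top mask punch_center 0.74 [111.2 265.4] 204 [448.4 283.1 109.7  15.3  58.4]
top mask punch_center 0.53 [188.1 263.2] 1240 [450.7  88.6 143.6  59.3  52.5]
top tip disc_center 0.76 [176.  197.3] [622.6 111.9]
top tip disc_center 0.75 [183.9 155.3] [736.9  90.2]
top tip disc_center 0.7 [104.4 198.7] [623.3 303. ]
top mask disc_center 0.94 [148.5 118.8] 709 [836.6 180.1  84.5  77.5  26.1]
top mask disc_center 0.7 [182.8 153.5] 730 [ 7.418e+02  8.750e+01  8.280e+01  7.830e+01 -5.000e-01]
top mask disc_center 0.56 [178.9 199.7] 396 [622.5 105.3  57.3  56.1  44.1]
top tip vial_center 0.43 [331.1 255. ] [ 459.7 -292.8]
top mask vial_center 0.7 [106.7 199.7] 1146 [624.7 285.4  90.6  88.1  20.1]
top mask vial_center 0.64 [333.  251.2] 148 [ 458.3 -298.9   39.1   28.1   88.5]
top tip strip_pad_top 0.83 [186.9 260.7] [454.   83.3]
top tip punch_pad_top 
[... 1450 characters left out ...]
mask disc_center 0.59 [329.5 240.5] 509 [627.4 105.5  70.2  61.6   2.9]
scene tip vial_center 0.62 [228.5 128.6] [ 465.6 -300.5]
scene mask vial_center 0.62 [229.4 127.9] 197 [ 458.6 -300.    93.9   23.7   35.6]
scene tip strip_pad_top 0.85 [349.1 188.9] [446.6  85.2]
scene tip punch_pad_top 0.91 [250.7 209. ] [ 648.  -101.8]
scene tip disc_pad_top 0.65 [395.2 282.3] [632.3 297. ]
scene tip lid_center 0.9 [248.7 264.3] [789.2 -13.6]
scene tip lid_center 0.73 [328.5 243.5] [636.9 117.7]
scene mask lid_center 0.61 [246.3 269. ] 369 [799.4 -13.8  52.7  49.7  75.6]
scene tip brush 0.78 [176.2 127.5] [ 526.2 -453.9]
scene mask brush 0.79 [179.7 123.6] 651 [ 519.6 -463.3  202.4   57.9   -8.8]
1.85
```

View pics/topcrop.png

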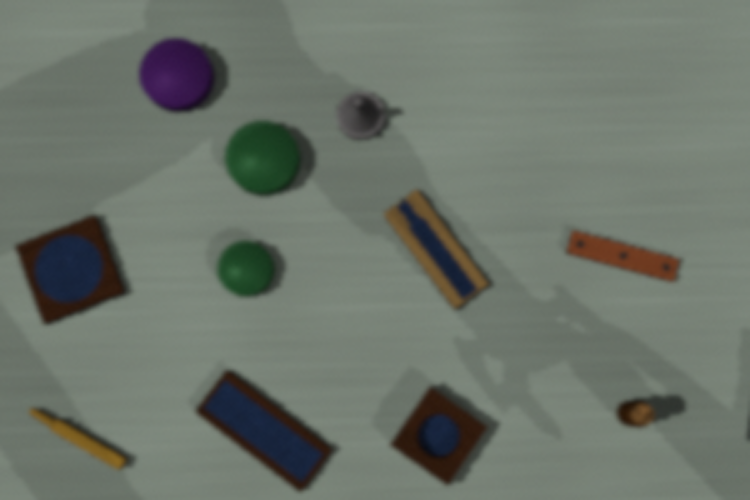

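The crop shows the small green disc at crop (247,268), which is image (179,197). It measures about 57–60 mm, against about 80 for the other green, so it's the one. Next I measure the felt outlines by colour.

```bash
python3 - <<'E'
from h import *
from scipy.optimize import minimize
for n in("top","scene"):
    p=r.camera_params(n); im=r.snapshot(n)
    f=im.astype(int);blue=((f[:,:,2]>f[:,:,0]+12)&(f[:,:,2]>f[:,:,1]+6)).astype(np.uint8)
    k,l,s,c=cv2.connectedComponentsWithStats(blue)
    for i in range(1,k):
        if s[i,4]>40:
            z=.012 
            print(n,np.round(c[i],1),s[i,4],"rect",rect(p,l==i,z),"cent",np.round(at(p,c[i],z)*1000,1)[:2], "z10",np.round(at(p,c[i],.010)*1000,1)[:2])
E
```

```text
top [149.6 119.2] 601 rect [840.  182.2  76.   73.6  43.8] cent [839.4 183.3] z10 [839.9 183.8]
top [254.9 190.5] 211 rect [640.1 -97.2 119.6  14.1  35.3] cent [ 635.8 -100.3] z10 [ 636.1 -100.3]
top [107. 197.] 535 rect [627.6 295.5  68.6  67.9 -25.9] cent [627.5 295.6] z10 [627.7 296.2]
top [184.9 262. ] 651 rect [450.8  88.8 128.4  34.5  52.3] cent [450.8  88.5] z10 [450.8  88.8]
top [255.3 263.6] 181 rect [442.1 -97.   37.1  37.   43.9] cent [441.7 -96.5] z10 [441.7 -96.6]
scene [292.2 157.9] 69 rect [ 436.7 -100.4   29.1   26.1  -56.3] cent [437.5 -99. ] z10 [436.  -99.8]
scene [349.9 191.1] 459 rect [450.3  88.4 126.1  33.7  51.9] cent [452.2  90.2] z10 [450.7  89.9]
scene [253.5 206.5] 169 rect [638.5 -99.2 115.7  13.1  33.5] cent [ 637.4 -100.1] z10 [ 636.2 -100.8]
scene [395.3 280.3] 610 rect [626.4 294.2  68.2  66.3 -57.6] cent [627.5 295.1] z10 [626.4 295.2]
scene [312.7 328.5] 683 rect [833.7 182.6  71.4  68.4  32.9] cent [834.2 185.2] z10 [833.5 185.1]
```

```bash
cat > g.py <<'E'
import sys
from h import *
from scipy.spatial.transform import Rotation as Ro
def goto(x,y,z,jaw=None):
    s=r.read_state();w,a,b,c=s["tool_rot"];R=Ro.from_quat([a,b,c,w]);M=R.as_matrix()
    cur=np.degrees(np.arctan2(M[1,0],M[0,0]))
    print("t %.2f pos %s jaw %.1f yaxis %s q6 %.2f q1 %.2f F %s open %.3f"%(s["clock"],np.round(s["eef_pos"]*1000,1),cur,np.round(M[:,1],3),s["joint_positions"][5],s["joint_positions"][0],np.round(s["ft_force"],1),s["opening"]))
    if jaw is None: jaw=cur
    for k in (0,180):
        j=np.radians(jaw+k)
        X=np.array([np.cos(j),np.sin(j),0]);Y=np.array([0,0,-1.]);T=np.stack([X,Y,np.cross(X,Y)],1)
        rv=(R.inv()*Ro.from_matrix(T)).as_rotvec()/2
        print("jaw",(jaw+k+180)%360-180,"turn",np.round(rv,4),"shift",np.round(M.T@(np.array([x,y,z])/1000-s["eef_pos"])/.3,4))
if __name__=="__main__": goto(*map(float,sys.argv[1:]))
E
python3 g.py 627.7 -300 120 163.5
```

```text
t 1.95 pos [ 227.3 -473.2  231.3] jaw -64.3 yaxis [-0.  0. -1.] q6 1.57 q1 -1.12 F [-0.5 -0.2 -0. ] open 1.000
jaw 163.5 turn [0.     1.1533 0.    ] shift [0.0574 0.3709 1.4531]
jaw -16.5 turn [ 0.     -0.4175 -0.    ] shift [0.0574 0.3709 1.4531]
```

{"op": "jog_arm", "data": {"deltas": [0, -0.4175, 0, 0.04, 0.2, 1, -1, 0, -0.4175, 0, 0.04, 0.2, 1, -1, 0, -0.4175, 0, 0.04, 0.2, 1, -1, 0, -0.4175, 0, 0.04, 0.2, 1, -1, 0, -0.4175, 0, 0.04, 0.2, 1, -1]}}

```text
clock: 2.58
eef_pos: [0.5048, -0.353, 0.1708]
tool_rot: [-0.7, 0.7, -0.1, 0.1]
ft_force: [0.1, -0.6, 0.3]
opening: 0.997
```

```bash
python3 g.py 627.7 -300 120 163.5
```

```text
t 2.58 pos [ 504.8 -353.   170.8] jaw -16.3 yaxis [ 0. -0. -1.] q6 1.24 q1 -0.61 F [ 0.1 -0.6  0.3] open 0.997
jaw 163.5 turn [ 1.0000e-04 -1.5687e+00 -1.0000e-04] shift [0.3437 0.1695 0.2843]
jaw -16.5 turn [0.0001 0.0021 0.0001] shift [0.3437 0.1695 0.2843]
```

{"op": "jog_arm", "data": {"deltas": [0, 0.002, 0, 0.344, 0.17, 0.284, -1, 0, 0.002, 0, 0.344, 0.17, 0.284, -1, 0, 0.002, 0, 0.344, 0.17, 0.284, -1, 0, 0.002, 0, 0.344, 0.17, 0.284, -0.3]}}

```text
clock: 3.08
eef_pos: [0.6262, -0.3011, 0.1192]
tool_rot: [0.7, -0.7, 0.103, -0.102]
ft_force: [0.7, 0.2, 0.6]
opening: 0.823
```

```bash
python3 - <<'E'
from h import *
p=r.camera_params("wrist"); im=r.snapshot("wrist"); cv2.imwrite("pics/w1.png",im[:,:,::-1])
for d in r.tip_of("wrist","strip_center"): print(d["confidence"],d["at"],at(p,d["at"],.005)*1000)
for d in r.masks_of("wrist","strip_center"): print(d["confidence"],d["at"],rect(p,d["mask"],.01))
E
python3 g.py 627.7 -300 2 -16.5
```

```text
0.84 [258.5, 188.2] [ 630.31579035 -302.8814132     5.        ]
0.79 [256.7, 181.8] [ 629.2 -299.2  119.6   27.1   73.4]
t 3.23 pos [ 625.1 -302.9  121.5] jaw -16.8 yaxis [ 0.001 -0.001 -1.   ] q6 1.41 q1 -0.45 F [-1.1 -1.3  0.5] open 0.648
jaw -16.5 turn [ 0.0003 -0.0027  0.0005] shift [0.0052 0.3983 0.0119]
jaw 163.5 turn [-7.0000e-04  1.5681e+00  4.0000e-04] shift [0.0052 0.3983 0.0119]
```

View pics/w1.png

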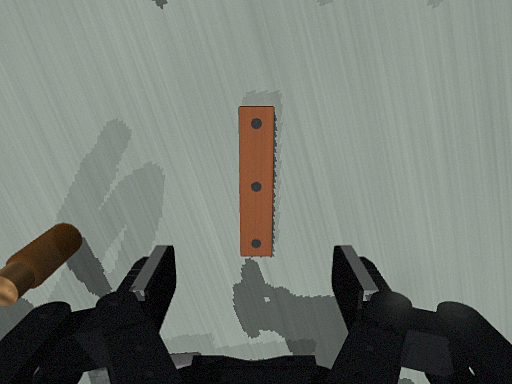

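The wrist view shows the strip whole with its middle dot at (256,187), giving a centre of about (629,-300) and an angle of 73.4°. That agrees with the other cameras, so I go down.

{"op": "jog_arm", "data": {"deltas": [0, 0, 0, 0.004, 0.3, 0.002, -0.3, 0, 0, 0, 0.004, 0.3, 0.002, -0.3, 0, 0, 0, 0.004, 0.3, 0.002, -0.3]}}

```text
clock: 3.6
eef_pos: [0.6248, -0.302, 0.0289]
tool_rot: [0.7, -0.699, 0.105, -0.102]
ft_force: [0.1, -0.0, 1.0]
opening: 0.65
```

```bash
python3 g.py 629 -300 2 -16.6
```

```text
t 3.60 pos [ 624.8 -302.    28.9] jaw -16.8 yaxis [-0.003  0.001 -1.   ] q6 1.41 q1 -0.45 F [ 0.1 -0.   1. ] open 0.650
jaw -16.599999999999994 turn [-0.0002 -0.0021 -0.0019] shift [0.0118 0.0898 0.0104]
jaw 163.39999999999998 turn [ 2.9000e-03  1.5687e+00 -4.0000e-04] shift [0.0118 0.0898 0.0104]
```

{"op": "jog_arm", "data": {"deltas": [0, -0.002, 0, 0.012, 0.089, 0.01, -0.3, 0, -0.002, 0, 0.012, 0.089, 0.01, -0.3, 0, -0.002, 0, 0.012, 0.089, 0.01, 1, 0, -0.002, 0, 0.012, 0.089, 0.01, 1, 0, -0.002, 0, 0.012, 0.089, 0.01, 1]}}

```text
clock: 4.22
eef_pos: [0.6321, -0.3004, 0.0062]
tool_rot: [-0.699, 0.7, -0.101, 0.102]
ft_force: [-2.6, 0.6, 5.5]
opening: 0.276
```

{"op": "jog_arm", "data": {"deltas": [0, 0, 0, 0, 0, 0, 1, 0, 0, 0, 0, 0, 0, 1]}}

```text
clock: 4.47
eef_pos: [0.6321, -0.3004, 0.0062]
tool_rot: [-0.699, 0.7, -0.101, 0.102]
ft_force: [-3.4, 0.1, 6.3]
opening: 0.271
```

```bash
python3 g.py 450.5 88.6 110 -37.8
```

```text
t 4.47 pos [ 632.1 -300.4    6.2] jaw -16.5 yaxis [ 0.002 -0.002 -1.   ] q6 1.42 q1 -0.44 F [-3.4  0.1  6.3] open 0.271
jaw -37.80000000000001 turn [0.0003 0.1857 0.0012] shift [-0.9482 -0.3492  1.0706]
jaw 142.2 turn [ 1.7000e-03 -1.3851e+00 -4.0000e-04] shift [-0.9482 -0.3492  1.0706]
```

{"op": "jog_arm", "data": {"deltas": [0, 0, 0, 0, -0.15, 0, 1, 0, 0.18, 0, -0.3, -0.35, 0.35, 1, 0, 0.18, 0, -0.9, -0.35, 1, 1, 0, 0.18, 0, -0.9, -0.35, 1, 1, 0, 0.18, 0, -0.9, -0.35, 1, 1]}}

```text
clock: 5.1
eef_pos: [0.5264, -0.0778, 0.0934]
tool_rot: [0.67, -0.67, 0.225, -0.226]
ft_force: [1.8, 1.4, -2.1]
opening: 0.271
```

```bash
python3 g.py 450.5 88.6 60 -37.8
```

```text
t 5.10 pos [526.4 -77.8  93.4] jaw -37.2 yaxis [ 0.001  0.    -1.   ] q6 2.07 q1 -0.15 F [ 1.8  1.4 -2.1] open 0.271
jaw -37.80000000000001 turn [-0.0005  0.0056  0.0005] shift [-0.5369  0.1111  0.2891]
jaw 142.2 turn [ 8.0000e-04 -1.5652e+00  7.0000e-04] shift [-0.5369  0.1111  0.2891]
```

{"op": "jog_arm", "data": {"deltas": [0, 0.006, 0, -0.53, 0.1, 0.28, 1, 0, 0.006, 0, -0.53, 0.1, 0.28, 1, 0, 0.006, 0, -0.53, 0.1, 0.28, 1, 0, 0.006, 0, -0.53, 0.1, 0.28, 1]}}

```text
clock: 5.6
eef_pos: [0.449, 0.0864, 0.0625]
tool_rot: [0.67, -0.67, 0.228, -0.227]
ft_force: [1.1, 0.5, -2.1]
opening: 0.27
```

{"op": "jog_arm", "data": {"deltas": [0, 0, 0, 0, 0, 0, 1, 0, 0, 0, 0, 0, 0, 1]}}

```text
clock: 5.85
eef_pos: [0.4521, 0.0829, 0.063]
tool_rot: [0.669, -0.669, 0.229, -0.23]
ft_force: [0.2, -0.1, -2.2]
opening: 0.271
```

```bash
cat > look.py <<'E'
import sys
from h import *
p=r.camera_params("wrist"); im=r.snapshot("wrist"); cv2.imwrite("pics/%s.png"%sys.argv[1],im[:,:,::-1])
f=im.astype(int)
def show(m,z,name):
    k,l,s,c=cv2.connectedComponentsWithStats(m.astype(np.uint8))
    for i in range(1,k):
        if s[i,4]>250: print(name,np.round(c[i]),s[i,4],rect(p,l==i,z),np.round(at(p,c[i],z)*1000,1)[:2])
show((f[:,:,2]>f[:,:,0]+15)&(f[:,:,2]>f[:,:,1]+10),.012,"blue")
show((f[:,:,0]>f[:,:,2]+50),float(sys.argv[2]),"orange")
E
python3 look.py w2 .04;python3 g.py 450.5 88.6 22 -37.8
```

```text
blue [238. 132.] 2574 [467.  107.6  83.1  35.9  52. ] [477.6 128.6]
orange [25. 20.] 1079 [438.4 228.1  18.6  16.6  58.8] [436.6 229.2]
orange [249. 224.] 14383 [447.7  82.7 156.9  46.1  52. ] [455.1  89.8]
t 5.90 pos [452.1  82.8  62.8] jaw -37.9 yaxis [ 0.001 -0.    -1.   ] q6 2.41 q1 0.18 F [ 0.   0.1 -3.5] open 0.268
jaw -37.80000000000001 turn [-0.0003 -0.0011  0.0003] shift [-0.0163  0.1361  0.0121]
jaw 142.2 turn [-5.0000e-04  1.5697e+00 -4.0000e-04] shift [-0.0163  0.1361  0.0121]
```

View pics/w2.png

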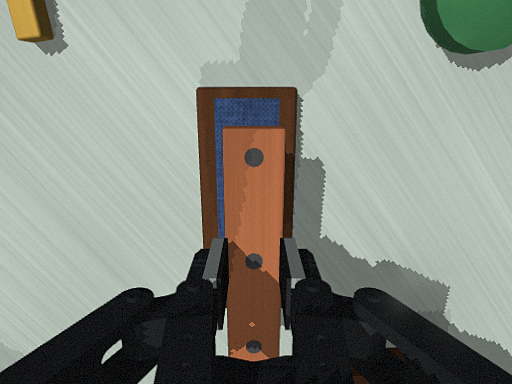

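```bash
python3 - <<'E'
from h import *
p=r.camera_params("wrist");print(at(p,(254,261),.0666)*1000, at(p,(254,157.5),.0666)*1000,at(p,(254,347),.0666)*1000)
E
```

```text
[452.91448052  82.75001897  66.6       ] [482.22429243 120.31971149  66.6       ] [423.31100015  44.80133514  66.6       ]
```

{"op": "jog_arm", "data": {"deltas": [0, -0.001, 0, -0.016, 0.1, 0.012, 1, 0, -0.001, 0, -0.016, 0.1, 0.012, 1, 0, -0.001, 0, -0.016, 0.1, 0.012, 1, 0, -0.001, 0, -0.016, 0.1, 0.012, 1]}}

```text
clock: 6.4
eef_pos: [0.4506, 0.0892, 0.0334]
tool_rot: [0.669, -0.669, 0.228, -0.229]
ft_force: [-1.2, -0.4, -3.1]
opening: 0.269
```

```bash
python3 g.py 450.5 88.6 19 -37.8
```

```text
t 6.40 pos [450.6  89.2  33.4] jaw -37.7 yaxis [ 0.002  0.    -1.   ] q6 2.42 q1 0.20 F [-1.2 -0.4 -3.1] open 0.269
jaw -37.80000000000001 turn [-0.0006  0.0005  0.0005] shift [ 0.0009  0.048  -0.0018]
jaw 142.2 turn [ 8.0000e-04 -1.5703e+00  9.0000e-04] shift [ 0.0009  0.048  -0.0018]
```

{"op": "jog_arm", "data": {"deltas": [0, 0, 0, 0.001, 0.048, -0.002, 1, 0, 0, 0, 0.001, 0.048, -0.002, 1, 0, 0, 0, 0.001, 0.048, -0.002, 0, 0, 0, 0, 0.001, 0.048, -0.002, -0.2, 0, 0, 0, 0.001, 0.048, -0.002, -0.2]}}

```text
clock: 7.02
eef_pos: [0.4498, 0.0889, 0.0183]
tool_rot: [0.669, -0.669, 0.228, -0.229]
ft_force: [0.3, -0.2, 0.7]
opening: 0.601
```

{"op": "jog_arm", "data": {"deltas": [0, 0, 0, 0, -0.1, 0, -0.2, 0, 0, 0, 0, -0.25, 0, -0.2, 0, 0, 0, 0, -0.25, 0, -0.2]}}

```text
clock: 7.4
eef_pos: [0.452, 0.0893, 0.0965]
tool_rot: [0.67, -0.668, 0.226, -0.23]
ft_force: [0.5, -1.1, 0.1]
opening: 0.601
```

```bash
python3 look.py w3 .022;python3 g.py 450 282.3 100 -32.3
```

```text
blue [261. 176.] 2668 [452.6  89.3 129.6  35.9  52. ] [467.2  99.7]
blue [384. 373.] 454 [ 447.4 -100.7   25.6   20.4   55.4] [ 445.7 -100.5]
orange [64. 27.] 1218 [433.1 244.3  31.9  15.6  59.4] [432.3 245.2]
orange [218. 188.] 788 [442.8 112.3 116.9   8.7  52. ] [441.2 112.8]
orange [286. 168.] 1365 [480.3  91.7 102.3  13.   54.1] [484.9  96.2]
orange [250. 198.] 6079 [448.5  90.4 120.4  29.7  52.1] [453.7  94.2]
t 7.45 pos [450.9  89.1  94.6] jaw -37.7 yaxis [ 0.004  0.001 -1.   ] q6 2.42 q1 0.20 F [ 0.2  0.2 -0.2] open 0.598
jaw -32.30000000000001 turn [-0.0014 -0.0471  0.0013] shift [-0.3962 -0.0176  0.508 ]
jaw 147.7 turn [-0.002   1.5237 -0.0021] shift [-0.3962 -0.0176  0.508 ]
```

View pics/w3.png

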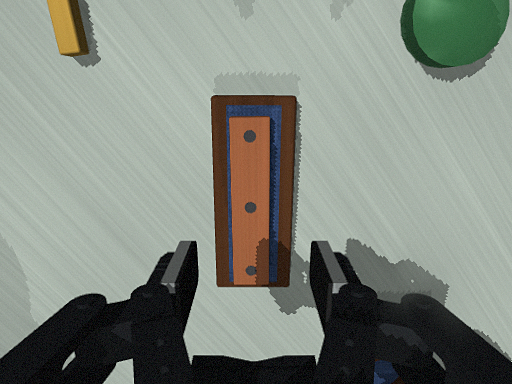

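The strip lies flat and released on its pad, at (450,207) in the view, within about 4 mm and 0.1° of the felt. Next is the punch.

{"op": "jog_arm", "data": {"deltas": [0, -0.047, 0, -0.396, -0.018, 0.508, -0.2, 0, -0.047, 0, -0.396, -0.018, 0.508, -0.2, 0, -0.047, 0, -0.396, -0.018, 0.508, -0.2, 0, -0.047, 0, -0.396, -0.018, 0.508, -0.2, 0, -0.047, 0, -0.396, -0.018, 0.508, -0.2]}}

```text
clock: 8.07
eef_pos: [0.4479, 0.2818, 0.0971]
tool_rot: [-0.679, 0.68, -0.197, 0.196]
ft_force: [-0.6, -0.0, 0.0]
opening: 0.598
```

```bash
python3 look.py w4 .012;python3 g.py 450 282.3 10 -32.3
```

```text
blue [473.  44.] 6915 [617.4 294.   60.1  52.2  69. ] [619.4 294.8]
orange [253. 192.] 2759 [450.7 285.5 114.8  13.6  59. ] [451.2 286.5]
orange [384. 372.] 259 [460.6  91.2  27.8  18.9  61.8] [459.1  91. ]
t 8.12 pos [448.1 281.1  97.3] jaw -32.3 yaxis [-0.002 -0.001 -1.   ] q6 2.70 q1 0.56 F [-0.2 -0.3  0.1] open 0.599
jaw -32.30000000000001 turn [ 0.0011 -0.0002 -0.0003] shift [0.0033 0.2911 0.0073]
jaw 147.7 turn [5.0000e-04 1.5706e+00 1.7000e-03] shift [0.0033 0.2911 0.0073]
```

View pics/w4.png

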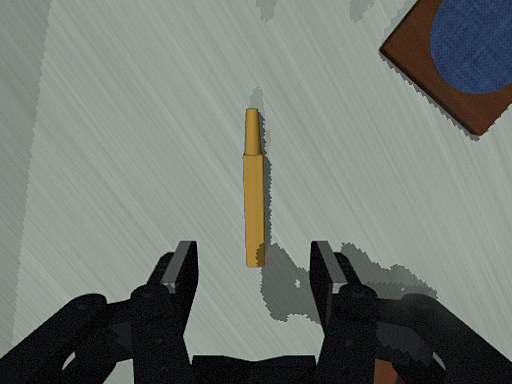

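{"op": "jog_arm", "data": {"deltas": [0, -0.009, 0, 0.002, 0.25, 0.011, -0.2, 0, -0.009, 0, 0.002, 0.25, 0.011, -0.2, 0, -0.009, 0, 0.002, 0.25, 0.011, -0.2]}}

```text
clock: 8.5
eef_pos: [0.4505, 0.283, 0.0231]
tool_rot: [-0.68, 0.681, -0.192, 0.191]
ft_force: [-0.0, 0.0, 0.6]
opening: 0.598
```

```bash
python3 g.py 450.5 284 7 -31.3
```

```text
t 8.50 pos [450.5 283.   23.1] jaw -31.4 yaxis [-0.002 -0.001 -1.   ] q6 2.68 q1 0.56 F [-0.   0.   0.6] open 0.598
jaw -31.30000000000001 turn [ 0.0011 -0.0008 -0.0005] shift [-0.0017  0.0537  0.003 ]
jaw 148.7 turn [8.00e-04 1.57e+00 1.80e-03] shift [-0.0017  0.0537  0.003 ]
```

{"op": "jog_arm", "data": {"deltas": [0, 0, 0, -0.001, 0.054, 0.003, -0.2, 0, 0, 0, -0.001, 0.054, 0.003, 1, 0, 0, 0, -0.001, 0.054, 0.003, 1, 0, 0, 0, -0.001, 0.054, 0.003, 1, 0, 0, 0, -0.001, 0.054, 0.003, 1]}}

```text
clock: 9.12
eef_pos: [0.4517, 0.2857, 0.0081]
tool_rot: [0.681, -0.681, 0.19, -0.191]
ft_force: [-1.2, -0.4, 6.6]
opening: 0.137
```

{"op": "jog_arm", "data": {"deltas": [0, 0, 0, 0, 0, 0, 1, 0, 0, 0, 0, 0, 0, 1]}}

```text
clock: 9.38
eef_pos: [0.4517, 0.2857, 0.008]
tool_rot: [0.681, -0.681, 0.19, -0.191]
ft_force: [-2.3, -0.1, 5.3]
opening: 0.137
```

```bash
python3 g.py 640 -98.5 110 -55.5
```

```text
t 9.38 pos [451.7 285.7   8. ] jaw -31.3 yaxis [ 0.001  0.001 -1.   ] q6 2.68 q1 0.56 F [-2.3 -0.1  5.3] open 0.137
jaw -55.5 turn [-6.000e-04  2.114e-01  2.000e-04] shift [ 1.2016 -0.34   -0.7682]
jaw 124.5 turn [ 2.0000e-04 -1.3594e+00  9.0000e-04] shift [ 1.2016 -0.34   -0.7682]
```

{"op": "jog_arm", "data": {"deltas": [0, 0, 0, 0, -0.2, 0, 1, 0, 0.21, 0, 0.2, -0.36, -0.15, 1, 0, 0.21, 0, 1, -0.36, -0.64, 1, 0, 0.21, 0, 1, -0.36, -0.64, 1, 0, 0.21, 0, 1, -0.36, -0.64, 1]}}

```text
clock: 10.0
eef_pos: [0.5559, 0.0677, 0.1098]
tool_rot: [0.626, -0.626, 0.328, -0.328]
ft_force: [1.5, 1.4, -2.2]
opening: 0.136
```

```bash
python3 g.py 640 -98.5 90 -55.5
```

```text
t 10.00 pos [555.9  67.7 109.8] jaw -55.3 yaxis [ 0.  0. -1.] q6 2.66 q1 0.12 F [ 1.5  1.4 -2.2] open 0.136
jaw -55.5 turn [-0.0001  0.0014 -0.    ] shift [ 0.6152  0.0658 -0.0847]
jaw 124.5 turn [-0.0000e+00 -1.5694e+00  2.0000e-04] shift [ 0.6152  0.0658 -0.0847]
```

{"op": "jog_arm", "data": {"deltas": [0, 0, 0, 0.595, 0.04, -0.08, 1, 0, 0, 0, 0.595, 0.04, -0.08, 1, 0, 0, 0, 0.595, 0.04, -0.08, 1, 0, 0, 0, 0.595, 0.04, -0.08, 1, 0, 0, 0, 0.595, 0.04, -0.08, 1]}}

```text
clock: 10.62
eef_pos: [0.6366, -0.091, 0.097]
tool_rot: [-0.626, 0.626, -0.329, 0.328]
ft_force: [0.5, -0.0, -2.1]
opening: 0.133
```

```bash
python3 look.py w5 .10;python3 g.py 640 -98.5 30 -55.5
```

```text
blue [270. 162.] 1652 [658.1 -90.8  93.4  13.9  42.6] [664.8 -84.8]
orange [260. 213.] 10289 [644.9 -91.2 126.4  27.5  35.3] [657.9 -79.9]
t 10.68 pos [636.6 -90.3  97.3] jaw -55.3 yaxis [-0.001  0.    -1.   ] q6 2.40 q1 -0.14 F [-0.7 -0.1 -1.8] open 0.137
jaw -55.5 turn [ 0.0003  0.0016 -0.0005] shift [ 0.0292  0.2245 -0.006 ]
jaw 124.5 turn [-8.0000e-04 -1.5692e+00 -5.0000e-04] shift [ 0.0292  0.2245 -0.006 ]
```

View pics/w5.png

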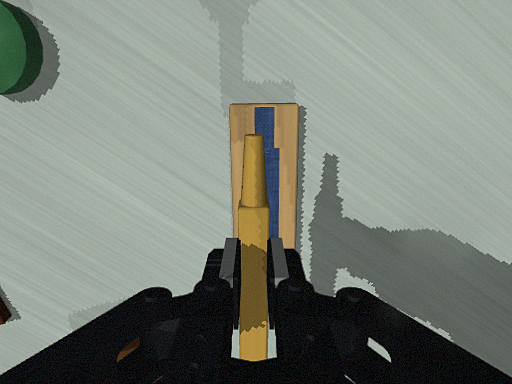

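```bash
python3 - <<'E'
from h import *
p=r.camera_params("wrist");t=np.array([636.6,-90.3]);a=np.radians(34.7);u=np.array([np.cos(a),np.sin(a)]);v=np.array([-u[1],u[0]])
def f(px,z):
    w=at(p,px,z)[:2]*1000;print(px,np.round(w,1),"along/across from TCP",round(u@(w-t),1),round(v@(w-t),1))
f((254,206),.1033);f((254,136),.1003);f((254,360),.1033)
f((265,147),.012);f((264,108),.012);f((231,104),.012);f((298,104),.012);f((296,248),.012)
E
```

```text
(254, 206) [659.7 -74.8] along/across from TCP 27.8 -0.4
(254, 136) [683.7 -58.2] along/across from TCP 56.9 -0.4
(254, 360) [ 592.6 -121.1] along/across from TCP -53.7 -0.3
(265, 147) [671.6 -75.6] along/across from TCP 37.1 -7.8
(264, 108) [692.1 -60.3] along/across from TCP 62.7 -7.0
(231, 104) [682.  -41.3] along/across from TCP 65.3 14.5
(298, 104) [706.7 -77. ] along/across from TCP 65.2 -29.0
(296, 248) [ 623.4 -137.5] along/across from TCP -37.7 -31.3
```

Nose tip at (254,136), shoulder at (254,206), and pad far edge at row 104. The punch is held at its centre and aligned. From this view the pad centre is about (641,-96.2), against (640,-98) from the fixed cameras.

```bash
python3 g.py 640.5 -97 35 -55.4
```

```text
t 10.68 pos [636.6 -90.3  97.3] jaw -55.3 yaxis [-0.001  0.    -1.   ] q6 2.40 q1 -0.14 F [-0.7 -0.1 -1.8] open 0.137
jaw -55.400000000000006 turn [ 0.0003  0.0007 -0.0005] shift [ 0.026   0.2078 -0.0018]
jaw 124.60000000000002 turn [-8.0000e-04 -1.5701e+00 -5.0000e-04] shift [ 0.026   0.2078 -0.0018]
```

{"op": "jog_arm", "data": {"deltas": [0, 0.001, 0, 0.026, 0.208, -0.002, 1, 0, 0.001, 0, 0.026, 0.208, -0.002, 1, 0, 0.001, 0, 0.026, 0.208, -0.002, 1, 0, 0.001, 0, 0.026, 0.208, -0.002, 1]}}

```text
clock: 11.18
eef_pos: [0.6425, -0.0974, 0.0381]
tool_rot: [0.626, -0.626, 0.328, -0.33]
ft_force: [0.6, -0.9, -1.5]
opening: 0.136
```

```bash
python3 g.py 640.5 -97 20 -55.4
```

```text
t 11.18 pos [642.5 -97.4  38.1] jaw -55.4 yaxis [ 0.004 -0.    -1.   ] q6 2.39 q1 -0.15 F [ 0.6 -0.9 -1.5] open 0.136
jaw -55.400000000000006 turn [-0.0014 -0.0001  0.0013] shift [-0.005   0.0602 -0.005 ]
jaw 124.60000000000002 turn [-0.002   1.5707 -0.0022] shift [-0.005   0.0602 -0.005 ]
```

{"op": "jog_arm", "data": {"deltas": [0, 0, 0, -0.004, 0.06, -0.003, 1, 0, 0, 0, -0.004, 0.06, -0.003, 1, 0, 0, 0, -0.004, 0.06, -0.003, 0.3, 0, 0, 0, -0.004, 0.06, -0.003, 0.1, 0, 0, 0, -0.004, 0.06, -0.003, 0.1]}}

```text
clock: 11.8
eef_pos: [0.6393, -0.0974, 0.0169]
tool_rot: [-0.626, 0.626, -0.329, 0.329]
ft_force: [0.4, -0.1, 0.1]
opening: 0.45
```

{"op": "jog_arm", "data": {"deltas": [0, 0, 0, 0, -0.1, 0, 0, 0, 0, 0, 0, -0.3, 0, 0, 0, 0, 0, 0, -0.3, 0, 0]}}

```text
clock: 12.18
eef_pos: [0.6426, -0.0978, 0.1128]
tool_rot: [0.627, -0.625, 0.326, -0.332]
ft_force: [-0.1, -0.2, -0.5]
opening: 0.499
```

```bash
python3 look.py w6 .022;python3 g.py 640.5 -97 20 -55.4
```

```text
blue [243. 168.] 745 [639.  -90.5 124.6  15.1  27.9] [654.8 -81.1]
blue [262. 197.] 308 [ 635.4 -110.6   96.6    2.9   34.9] [ 644.4 -105.2]
blue [130. 374.] 381 [ 438.3 -104.8   29.2   18.7   -1.5] [ 438.9 -103. ]
orange [249. 185.] 7927 [643.8 -95.1 125.1  43.   35.3] [648.9 -90.5]
t 12.22 pos [641.2 -97.6 110. ] jaw -55.5 yaxis [ 0.005 -0.001 -1.   ] q6 2.39 q1 -0.15 F [-0.3  0.8 -0.1] open 0.498
jaw -55.400000000000006 turn [-0.0018 -0.0006  0.0017] shift [-0.0042  0.2998 -0.002 ]
jaw 124.60000000000002 turn [-0.0027  1.5702 -0.0029] shift [-0.0042  0.2998 -0.002 ]
```

View pics/w6.png

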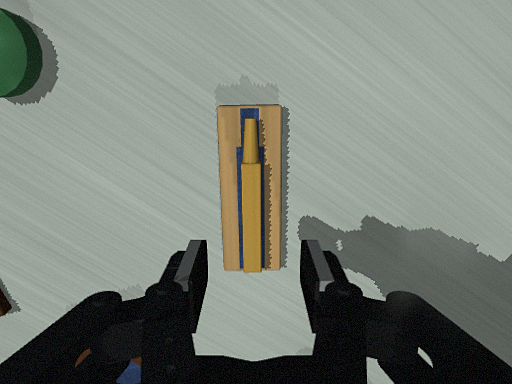

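```bash
python3 - <<'E'
from h import *
p=r.camera_params("wrist");t=np.array([640.5,-97]);a=np.radians(34.7);u=np.array([np.cos(a),np.sin(a)]);v=np.array([-u[1],u[0]])
print(np.array(p["extrinsics"])[:3,3])
def f(px,z):
    w=at(p,px,z)[:2]*1000;print(px,np.round(w,1),"along/across",round(u@(w-t),1),round(v@(w-t),1))
f((251,119),.021);f((251,164),.026);f((252,272),.026)
f((218,105.5),.012);f((280,104.5),.012);f((225,271),.012);f((281,269),.012)
E
```

```text
[ 0.70364051 -0.05436289  0.25217208]
(251, 119) [686.5 -65. ] along/across 56.0 0.1
(251, 164) [662.1 -81.7] along/across 26.4 0.3
(252, 272) [ 594.4 -128.9] along/across -56.1 0.0
(218, 105.5) [680.6 -41.6] along/across 64.4 22.7
(280, 104.5) [705.1 -76.3] along/across 64.9 -19.8
(225, 271) [ 576.2 -115.3] along/across -63.3 21.5
(281, 269) [ 602.8 -151. ] along/across -61.8 -23.0
```

The punch centre is within about 1.5 mm of its block centre and aligned, so step 1 should be met. Next is the glass disc.

```bash
python3 g.py 625 105.4 120 -40
```

```text
t 12.22 pos [641.2 -97.6 110. ] jaw -55.5 yaxis [ 0.005 -0.001 -1.   ] q6 2.39 q1 -0.15 F [-0.3  0.8 -0.1] open 0.498
jaw -40.0 turn [-0.0016 -0.135   0.0019] shift [-0.5881 -0.0343  0.3391]
jaw 140.0 turn [-0.0028  1.4358 -0.0023] shift [-0.5881 -0.0343  0.3391]
```

{"op": "jog_arm", "data": {"deltas": [0, -0.135, 0, -0.588, -0.034, 0.339, -1, 0, -0.135, 0, -0.588, -0.034, 0.339, -1, 0, -0.135, 0, -0.588, -0.034, 0.339, -1, 0, -0.135, 0, -0.588, -0.034, 0.339, -1, 0, -0.135, 0, -0.588, -0.034, 0.339, -1]}}

```text
clock: 12.85
eef_pos: [0.6228, 0.1063, 0.1163]
tool_rot: [-0.664, 0.665, -0.242, 0.241]
ft_force: [-0.2, -0.1, 0.7]
opening: 1.001
```

{"op": "jog_arm", "data": {"deltas": [0, 0, 0, 0, 0, 0, -1, 0, 0, 0, 0, 0, 0, -1]}}

```text
clock: 13.1
eef_pos: [0.6235, 0.1039, 0.1172]
tool_rot: [-0.664, 0.664, -0.243, 0.242]
ft_force: [-0.5, -0.6, 0.1]
opening: 1.0
```

```bash
python3 - <<'E'
from h import *
p=r.camera_params("wrist"); im=r.snapshot("wrist"); cv2.imwrite("pics/w7.png",im[:,:,::-1])
f=im.astype(int); m=((f[:,:,1]>f[:,:,0]+25)&(f[:,:,1]>f[:,:,2]+10)).astype(np.uint8)
k,l,s,c=cv2.connectedComponentsWithStats(m)
for i in range(1,k):
    if s[i,4]>300: print(c[i],s[i],rect(p,l==i,.018),rect(p,l==i,.0))
for d in r.tip_of("wrist","disc_center"): print(d["confidence"],d["at"],at(p,d["at"],.010)*1000)
E
python3 g.py 625 105.4 60 -40
```

```text
[401.28670287  99.99167835] [  339    41   124   120 11416] [743.7  87.3  85.   80.8 -19.8] [748.9  81.7  91.3  86.8 -19.8]
[250.85054022 186.73209284] [ 211  146   81   81 4998] [624.7 108.   60.3  59.3 -85.1] [621.1 104.   64.8  63.8 -85.1]
0.95 [252.0, 184.5] [625.94791968 107.96406324  10.        ]
0.79 [399.9, 105.2] [744.97532195  84.78950886  10.        ]
t 13.20 pos [623.6 104.2 117.4] jaw -40.1 yaxis [-0. -0. -1.] q6 2.44 q1 0.17 F [-0.5  0.1 -0.7] open 0.998
jaw -40.0 turn [ 0.0001 -0.0009 -0.    ] shift [0.0011 0.1913 0.006 ]
jaw 140.0 turn [0.0000e+00 1.5699e+00 1.0000e-04] shift [0.0011 0.1913 0.006 ]
```

View pics/w7.png

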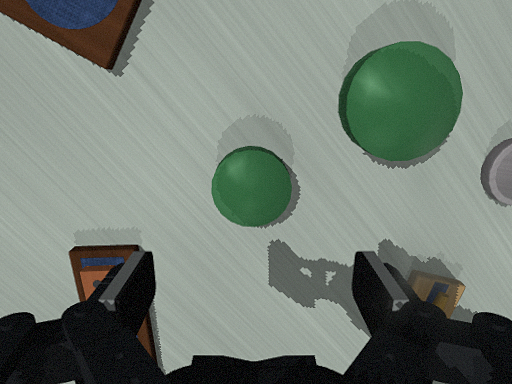

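The disc meant is at (251,187), 60 mm across, with the 83 mm green look-alike at (401,100). Its centre is about (625,107).

```bash
python3 g.py 625 107 35 -40
```

```text
t 13.20 pos [623.6 104.2 117.4] jaw -40.1 yaxis [-0. -0. -1.] q6 2.44 q1 0.17 F [-0.5  0.1 -0.7] open 0.998
jaw -40.0 turn [ 0.0001 -0.0009 -0.    ] shift [-0.0024  0.2747  0.0101]
jaw 140.0 turn [0.0000e+00 1.5699e+00 1.0000e-04] shift [-0.0024  0.2747  0.0101]
```

{"op": "jog_arm", "data": {"deltas": [0, 0, 0, -0.002, 0.275, 0.01, -1, 0, 0, 0, -0.002, 0.275, 0.01, -1, 0, 0, 0, -0.002, 0.275, 0.01, -1, 0, 0, 0, -0.002, 0.275, 0.01, -1]}}

```text
clock: 13.7
eef_pos: [0.6258, 0.108, 0.0364]
tool_rot: [0.665, -0.664, 0.241, -0.243]
ft_force: [-0.1, -0.8, 0.7]
opening: 1.005
```

```bash
python3 look.py w8 .02 >/dev/null; python3 g.py 625 107 2 -40
```

```text
t 13.75 pos [626.1 108.2  36.8] jaw -40.0 yaxis [ 0.003  0.    -1.   ] q6 2.44 q1 0.17 F [0.5 0.5 0.4] open 0.999
jaw -40.0 turn [-0.001  -0.0002  0.0009] shift [-0.0005  0.1159 -0.0055]
jaw 140.0 turn [-1.4000e-03  1.5706e+00 -1.6000e-03] shift [-0.0005  0.1159 -0.0055]
```

View pics/w8.png

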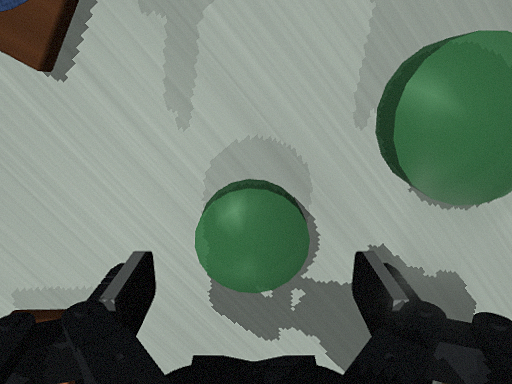

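{"op": "jog_arm", "data": {"deltas": [0, 0, 0, 0, 0.113, -0.004, -1, 0, 0, 0, 0, 0.113, -0.004, -1, 0, 0, 0, 0, 0.113, -0.004, -1]}}

```text
clock: 14.12
eef_pos: [0.6249, 0.1075, 0.0027]
tool_rot: [0.665, -0.664, 0.241, -0.242]
ft_force: [-0.7, 0.4, -0.2]
opening: 0.998
```

{"op": "jog_arm", "data": {"deltas": [0, 0, 0, 0, 0, 0, 0, 0, 0, 0, 0, 0, 0, 1, 0, 0, 0, 0, 0, 0, 1, 0, 0, 0, 0, 0, 0, 1, 0, 0, 0, 0, 0, 0, 1]}}

```text
clock: 14.75
eef_pos: [0.6251, 0.1077, 0.0033]
tool_rot: [0.665, -0.664, 0.241, -0.243]
ft_force: [-1.9, 0.1, 7.4]
opening: 0.671
```

```bash
python3 look.py w9 .02 >/dev/null; python3 g.py 627.2 295.3 60 -40
```

```text
t 14.80 pos [625.  107.6   3.3] jaw -40.0 yaxis [ 0.003  0.001 -1.   ] q6 2.44 q1 0.17 F [-2.6 -1.2  7.3] open 0.671
jaw -40.0 turn [-0.0011  0.0001  0.0008] shift [-0.3961 -0.1886  0.4843]
jaw 140.0 turn [ 1.3000e-03 -1.5707e+00  1.7000e-03] shift [-0.3961 -0.1886  0.4843]
```

View pics/w9.png

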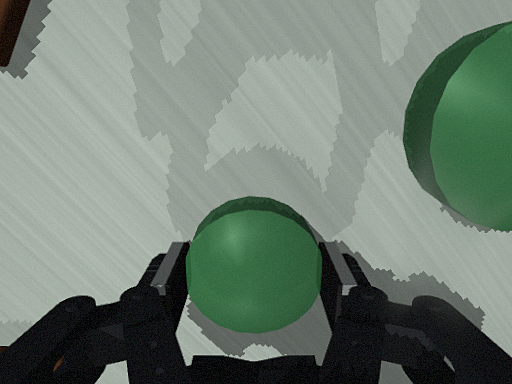

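The disc sits between the pads at (254,265), with the opening stopped at 0.67. I make a small lift first to check that it holds.

{"op": "jog_arm", "data": {"deltas": [0, 0, 0, 0, -0.01, 0, 1, 0, 0, 0, 0, -0.02, 0, 1, 0, 0, 0, 0, -0.03, 0, 1, 0, 0, 0, 0, -0.04, 0, 1]}}

```text
clock: 15.3
eef_pos: [0.6241, 0.1074, 0.0132]
tool_rot: [-0.664, 0.665, -0.242, 0.242]
ft_force: [-0.2, -0.0, -1.7]
opening: 0.676
```

```bash
python3 look.py w10 .02 >/dev/null; python3 g.py 627.2 295.3 60 -40
```

```text
t 15.35 pos [624.3 107.4  13.6] jaw -40.0 yaxis [ 0.  0. -1.] q6 2.44 q1 0.17 F [-0.7  0.8 -0.9] open 0.672
jaw -40.0 turn [-0.0001  0.      0.0001] shift [-0.3951 -0.1546  0.4861]
jaw 140.0 turn [ 2.0000e-04 -1.5707e+00  2.0000e-04] shift [-0.3951 -0.1546  0.4861]
```

View pics/w10.png

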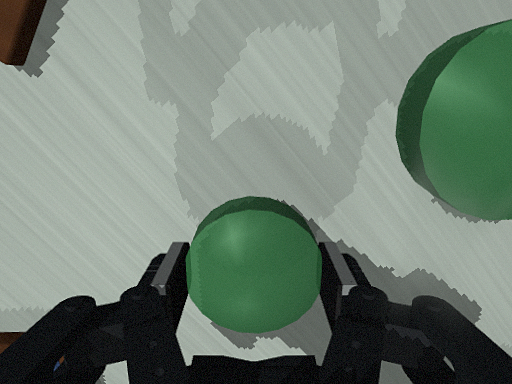

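```bash
python3 - <<'E'
from h import *
p=r.camera_params("wrist"); im=cv2.imread("pics/w10.png")[:,:,::-1]
f=im.astype(int); m=((f[:,:,1]>f[:,:,0]+25)&(f[:,:,1]>f[:,:,2]+10)).astype(np.uint8)
k,l,s,c=cv2.connectedComponentsWithStats(m)
for i in range(1,k):
    if s[i,4]>300: print(c[i],s[i],rect(p,l==i,.0283))
E
```

```text
[464.62950858 120.44502159] [  396    20   116   200 17134] [720.  102.4  76.2  44.   62.1]
[252.40381679 266.88625954] [  185   196   137   138 14410] [626.2 109.1  65.   57.4  49.6]
```

{"op": "jog_arm", "data": {"deltas": [0, 0, 0, 0, -0.06, 0, 1, 0, 0, 0, -0.05, -0.13, 0.06, 1, 0, 0, 0, -0.13, -0.15, 0.16, 1, 0, 0, 0, -0.22, -0.155, 0.27, 1, 0, 0, 0, -0.31, -0.155, 0.38, 1]}}

```text
clock: 15.98
eef_pos: [0.6266, 0.2558, 0.0614]
tool_rot: [0.665, -0.664, 0.241, -0.242]
ft_force: [1.1, -0.5, -0.3]
opening: 0.666
```

```bash
python3 g.py 627.2 295.3 60 -40
```

```text
t 15.97 pos [626.6 255.8  61.4] jaw -40.0 yaxis [ 0.002  0.001 -1.   ] q6 2.66 q1 0.39 F [ 1.1 -0.5 -0.3] open 0.666
jaw -40.0 turn [-0.0008 -0.0001  0.0005] shift [-0.0832  0.0049  0.1019]
jaw 140.0 turn [-7.0000e-04  1.5707e+00 -1.3000e-03] shift [-0.0832  0.0049  0.1019]
```

{"op": "jog_arm", "data": {"deltas": [0, 0, 0, -0.06, 0.004, 0.07, 1, 0, 0, 0, -0.081, 0.004, 0.098, 1, 0, 0, 0, -0.081, 0.004, 0.098, 1, 0, 0, 0, -0.081, 0.004, 0.098, 1]}}

```text
clock: 16.48
eef_pos: [0.6265, 0.2913, 0.0584]
tool_rot: [-0.664, 0.665, -0.242, 0.242]
ft_force: [0.3, 0.1, -0.7]
opening: 0.671
```

```bash
python3 look.py w11 .02; python3 g.py 626.5 294.5 30 -40
```

```text
blue [249. 185.] 5078 [636.5 306.2  71.2  45.7 -36.9] [639.3 309.5]
orange [247. 175.] 6192 [631.5 299.   86.2  86.   20.7] [643.5 316.4]
t 16.52 pos [626.6 291.3  58.5] jaw -40.1 yaxis [-0. -0. -1.] q6 2.71 q1 0.44 F [ 0.6  0.6 -1.2] open 0.669
jaw -40.0 turn [ 0.0002 -0.0007  0.0001] shift [-0.0072  0.0949  0.0082]
jaw 140.0 turn [-1.0000e-04  1.5701e+00  4.0000e-04] shift [-0.0072  0.0949  0.0082]
```

View pics/w11.png

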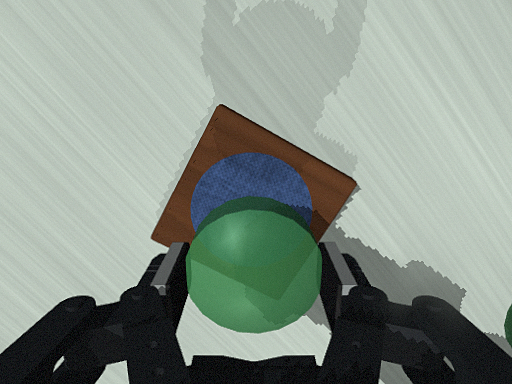

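{"op": "jog_arm", "data": {"deltas": [0, 0, 0, -0.006, 0.03, 0.009, 1, 0, 0, 0, -0.006, 0.06, 0.009, 1, 0, 0, 0, -0.006, 0.095, 0.009, 1, 0, 0, 0, -0.006, 0.095, 0.009, 1, 0, 0, 0, -0.006, 0.095, 0.009, 1]}}

```text
clock: 17.15
eef_pos: [0.6268, 0.2958, 0.0298]
tool_rot: [-0.664, 0.665, -0.242, 0.242]
ft_force: [0.3, 0.3, -1.3]
opening: 0.672
```

```bash
python3 g.py 627 294.8 16 -40
```

```text
t 17.15 pos [626.8 295.8  29.8] jaw -40.0 yaxis [-0. -0. -1.] q6 2.71 q1 0.44 F [ 0.3  0.3 -1.3] open 0.672
jaw -40.0 turn [ 0.0001  0.0001 -0.    ] shift [ 0.0028  0.0461 -0.0022]
jaw 140.0 turn [-0.0000e+00 -1.5707e+00 -1.0000e-04] shift [ 0.0028  0.0461 -0.0022]
```

{"op": "jog_arm", "data": {"deltas": [0, 0, 0, 0.002, 0.02, -0.002, 1, 0, 0, 0, 0.002, 0.035, -0.002, 1, 0, 0, 0, 0.002, 0.046, -0.002, 1, 0, 0, 0, 0.002, 0.046, -0.002, 1]}}

```text
clock: 17.65
eef_pos: [0.6267, 0.295, 0.0159]
tool_rot: [-0.664, 0.665, -0.242, 0.242]
ft_force: [-0.1, 0.8, -0.4]
opening: 0.671
```

```bash
python3 g.py 627 294.8 15 -40
```

```text
t 17.65 pos [626.7 295.   15.9] jaw -40.0 yaxis [-0. -0. -1.] q6 2.71 q1 0.44 F [-0.1  0.8 -0.4] open 0.671
jaw -40.0 turn [ 0.0001  0.0001 -0.0001] shift [0.001  0.0029 0.0001]
jaw 140.0 turn [-1.0000e-04 -1.5707e+00 -2.0000e-04] shift [0.001  0.0029 0.0001]
```

{"op": "jog_arm", "data": {"deltas": [0, 0, 0, 0, 0.004, 0, 1, 0, 0, 0, 0, 0.004, 0, -0.5, 0, 0, 0, 0, 0.004, 0, -0.8, 0, 0, 0, 0, 0.004, 0, -1, 0, 0, 0, 0, 0.004, 0, -1]}}

```text
clock: 18.27
eef_pos: [0.6269, 0.295, 0.0149]
tool_rot: [0.664, -0.664, 0.242, -0.242]
ft_force: [0.5, 0.9, 1.1]
opening: 1.002
```

{"op": "jog_arm", "data": {"deltas": [0, 0, 0, 0, -0.05, 0, -1, 0, 0, 0, 0, -0.2, 0, -1, 0, 0, 0, 0, -0.35, 0, -1, 0, 0, 0, 0, -0.35, 0, -1]}}

```text
clock: 18.77
eef_pos: [0.6292, 0.2961, 0.1262]
tool_rot: [0.667, -0.662, 0.24, -0.244]
ft_force: [0.3, 0.2, 0.3]
opening: 1.0
```

```bash
python3 look.py w12 .012; python3 - <<'E'
from h import *
p=r.camera_params("wrist"); im=cv2.imread("pics/w12.png")[:,:,::-1]
f=im.astype(int); m=((f[:,:,1]>f[:,:,0]+25)&(f[:,:,1]>f[:,:,2]+10)).astype(np.uint8)
k,l,s,c=cv2.connectedComponentsWithStats(m)
for i in range(1,k):
    if s[i,4]>300: print(c[i],s[i],rect(p,l==i,.030))
E
python3 g.py 458.5 -299 200 -25
```

```text
blue [254. 166.] 1413 [635.2 302.7  71.1  52.9 -43.2] [642.1 309.8]
[251.27902808 196.6697869 ] [ 212  156   80   81 5021] [627.1 295.7  61.   57.8  49.9]
[491.93879599 278.42040134] [ 466  236   46   85 2990] [726.1 116.7  82.7  37.8  63.4]
t 18.82 pos [628.2 295.7 123.4] jaw -40.0 yaxis [ 0.005  0.002 -1.   ] q6 2.71 q1 0.44 F [ 0.7 -0.2 -0.7] open 1.002
jaw -25.0 turn [-0.0023 -0.1308  0.0015] shift [ 0.8411 -0.2627 -1.8809]
jaw 155.0 turn [-0.0021  1.4399 -0.0034] shift [ 0.8411 -0.2627 -1.8809]
```

View pics/w12.png

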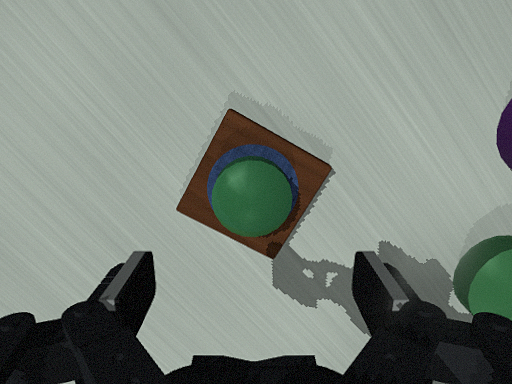

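The disc lies on its felt at (251,197), measured at (627.1,295.7), about 1 mm off. Next is the vial.

{"op": "jog_arm", "data": {"deltas": [0, 0, 0, 0, -0.2, 0, -1, 0, -0.13, 0, 0.2, -0.26, -0.4, -1, 0, -0.13, 0, 0.6, -0.26, -1, -1, 0, -0.13, 0, 0.6, -0.26, -1, -1, 0, -0.13, 0, 0.6, -0.26, -1, -1]}}

```text
clock: 19.45
eef_pos: [0.585, 0.0474, 0.1937]
tool_rot: [-0.69, 0.69, -0.154, 0.153]
ft_force: [1.0, -0.1, 0.0]
opening: 1.0
```

```bash
python3 g.py 458.5 -299 200 -25
```

```text
t 19.45 pos [585.   47.4 193.7] jaw -25.1 yaxis [-0.001 -0.    -1.   ] q6 2.09 q1 0.08 F [ 1.  -0.1  0. ] open 1.000
jaw -25.0 turn [ 0.0004 -0.0006 -0.0005] shift [ 0.1072 -0.02   -1.2246]
jaw 155.0 turn [9.0000e-04 1.5702e+00 6.0000e-04] shift [ 0.1072 -0.02   -1.2246]
```

{"op": "jog_arm", "data": {"deltas": [0, 0, 0, 0.1, -0.02, -1, -0.6, 0, 0, 0, 0.1, -0.02, -1, -0.6, 0, 0, 0, 0.1, -0.02, -1, -0.6, 0, 0, 0, 0.1, -0.02, -1, -0.6, 0, 0, 0, 0.1, -0.02, -1, -0.6]}}

```text
clock: 20.08
eef_pos: [0.4844, -0.2369, 0.1998]
tool_rot: [0.69, -0.69, 0.154, -0.153]
ft_force: [0.5, -0.5, -0.2]
opening: 0.802
```

```bash
python3 g.py 458.5 -299 200 -25
```

```text
t 20.07 pos [ 484.4 -236.9  199.8] jaw -25.1 yaxis [-0.001  0.001 -1.   ] q6 1.55 q1 -0.45 F [ 0.5 -0.5 -0.2] open 0.802
jaw -25.0 turn [ 0.     -0.0013 -0.0006] shift [ 0.0096 -0.0005 -0.224 ]
jaw 155.0 turn [1.0000e-03 1.5695e+00 0.0000e+00] shift [ 0.0096 -0.0005 -0.224 ]
```

{"op": "jog_arm", "data": {"deltas": [0, 0, 0, 0.01, 0, -0.224, -0.6, 0, 0, 0, 0.01, 0, -0.224, -0.6, 0, 0, 0, 0.01, 0, -0.224, -0.6]}}

```text
clock: 20.45
eef_pos: [0.4597, -0.2973, 0.1998]
tool_rot: [0.69, -0.69, 0.154, -0.154]
ft_force: [0.5, -0.3, -0.6]
opening: 0.802
```

```bash
python3 - <<'E'
from h import *
p=r.camera_params("wrist"); im=r.snapshot("wrist"); cv2.imwrite("pics/w13.png",im[:,:,::-1])
for d in r.tip_of("wrist","vial_center"): print(d["confidence"],d["at"],at(p,d["at"],.04)*1000)
for d in r.masks_of("wrist","vial_center"): print(d["confidence"],d["at"],rect(p,d["mask"],.04))
E
python3 g.py 458.5 -299 105 -25
```

```text
0.55 [256.4, 176.4] [ 461.28557362 -301.08239296   40.        ]
0.76 [254.5, 177.2] [ 459.7 -301.5   43.5   27.5   64.8]
t 20.60 pos [ 460.7 -296.   200.3] jaw -25.0 yaxis [-0.     0.001 -1.   ] q6 1.44 q1 -0.57 F [-0.4 -0.3  0.7] open 0.798
jaw -25.0 turn [-0.0002  0.0001 -0.0003] shift [-0.0022  0.3176 -0.0121]
jaw 155.0 turn [-5.0000e-04 -1.5707e+00  3.0000e-04] shift [-0.0022  0.3176 -0.0121]
```

View pics/w13.png

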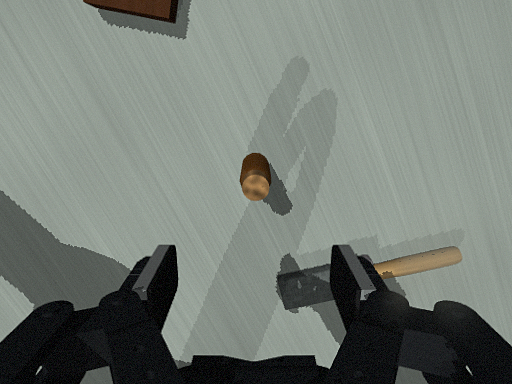

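```bash
python3 - <<'E'
from h import *
p=r.camera_params("wrist")
print(at(p,(255.5,188),.08)*1000)
s=r.camera_params("scene");t=r.camera_params("top")
im=r.snapshot("top");im2=r.snapshot("scene")
a=cv2.resize(im[230:280,305:375],None,fx=6,fy=6,interpolation=cv2.INTER_CUBIC);b=cv2.resize(im2[100:150,195:265],None,fx=6,fy=6,interpolation=cv2.INTER_CUBIC)
for c,P,o in((a,t,(305,230)),(b,s,(195,100))):
  for z in(0,.08):
    q=(proj(P,(.4595,-.3,z))-o)*6+3;cv2.circle(c,tuple(int(v) for v in q),4,(255,0,255),-1)
cv2.imwrite("pics/v.png",np.vstack([a,b])[:,:,::-1])
E
```

```text
[ 461.76418426 -298.8544362    80.        ]
```

View pics/v.png

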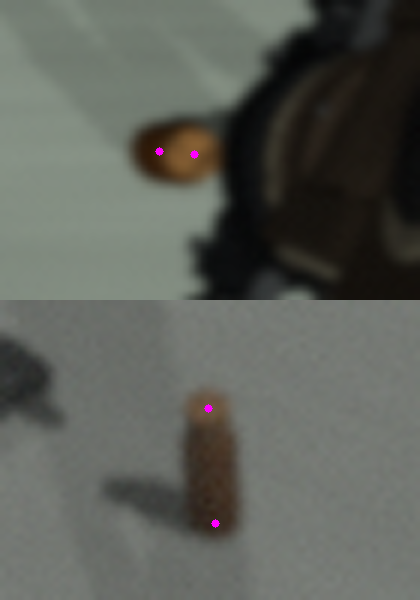

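The projected guess (magenta) falls on the vial's base and cork in both views, so the vial is at about (460,-299.5). I go down around it.

{"op": "jog_arm", "data": {"deltas": [0, 0, 0, 0.002, 0.2, -0.01, -0.6, 0, 0, 0, 0.002, 0.3, -0.01, -0.6, 0, 0, 0, 0.002, 0.3, -0.01, -0.6, 0, 0, 0, 0.002, 0.3, -0.01, -0.6]}}

```text
clock: 21.2
eef_pos: [0.4605, -0.3002, 0.112]
tool_rot: [-0.69, 0.691, -0.153, 0.154]
ft_force: [0.0, 0.1, 0.7]
opening: 0.798
```

```bash
python3 look.py w14 .08 >/dev/null; python3 g.py 460 -299.5 28 -25
```

```text
t 21.25 pos [ 460.7 -300.5  112.5] jaw -25.1 yaxis [ 0.002 -0.002 -1.   ] q6 1.43 q1 -0.58 F [-0.4 -0.  -1. ] open 0.797
jaw -25.0 turn [ 0.0002 -0.0004  0.0014] shift [-0.0043  0.2815  0.0022]
jaw 155.0 turn [-2.2000e-03  1.5703e+00  3.0000e-04] shift [-0.0043  0.2815  0.0022]
```

View pics/w14.png

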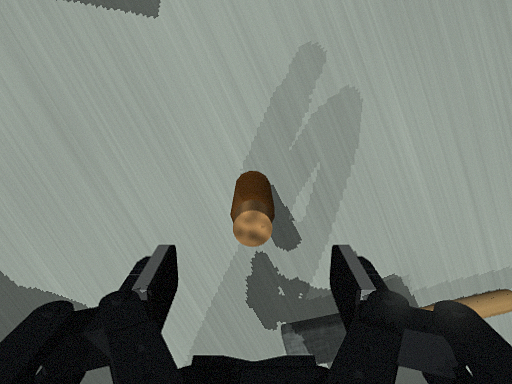

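```bash
python3 - <<'E'
from h import *
p=r.camera_params("wrist")
print(at(p,(252.5,229),.08)*1000)
E
```

```text
[ 461.02342377 -300.25042186   80.        ]
```

{"op": "jog_arm", "data": {"deltas": [0, 0, 0, -0.003, 0.15, 0.002, -0.6, 0, 0, 0, -0.003, 0.281, 0.002, -0.6, 0, 0, 0, -0.003, 0.281, 0.002, -0.6, 0, 0, 0, -0.003, 0.281, 0.002, -0.6]}}

```text
clock: 21.75
eef_pos: [0.4603, -0.3001, 0.0285]
tool_rot: [-0.69, 0.691, -0.153, 0.155]
ft_force: [-0.1, 0.7, 0.1]
opening: 0.797
```

```bash
python3 g.py 460 -299.5 28 -25
```

```text
t 21.75 pos [ 460.3 -300.1   28.5] jaw -25.1 yaxis [ 0.002 -0.002 -1.   ] q6 1.43 q1 -0.58 F [-0.1  0.7  0.1] open 0.797
jaw -25.0 turn [ 0.0002 -0.0008  0.0014] shift [-0.0017  0.0018  0.0016]
jaw 155.0 turn [-2.30e-03  1.57e+00  3.00e-04] shift [-0.0017  0.0018  0.0016]
```

{"op": "jog_arm", "data": {"deltas": [0, 0, 0, 0, 0, 0, 0, 0, 0, 0, 0, 0, 0, 0.3, 0, 0, 0, 0, 0, 0, 1, 0, 0, 0, 0, 0, 0, 1, 0, 0, 0, 0, 0, 0, 1]}}

```text
clock: 22.38
eef_pos: [0.4598, -0.2999, 0.0277]
tool_rot: [-0.69, 0.691, -0.153, 0.154]
ft_force: [-0.8, 0.7, 6.7]
opening: 0.308
```

{"op": "jog_arm", "data": {"deltas": [0, 0, 0, 0, 0, 0, 1, 0, 0, 0, 0, 0, 0, 1, 0, 0, 0, 0, -0.02, 0, 1, 0, 0, 0, 0, -0.05, 0, 1, 0, 0, 0, 0, -0.1, 0, 1]}}

```text
clock: 23.0
eef_pos: [0.4586, -0.2991, 0.0567]
tool_rot: [0.69, -0.69, 0.154, -0.153]
ft_force: [0.7, 0.4, -0.2]
opening: 0.305
```

```bash
python3 look.py w15 .08 >/dev/null; python3 g.py 441.5 -97.5 85 -25
```

```text
t 23.05 pos [ 459.8 -299.9   59.2] jaw -25.1 yaxis [ 0.002 -0.001 -1.   ] q6 1.43 q1 -0.58 F [ 0.8 -0.8  1.3] open 0.305
jaw -25.0 turn [ 0.0002 -0.0008  0.0013] shift [-0.3412 -0.0872  0.5851]
jaw 155.0 turn [-2.00e-03  1.57e+00  3.00e-04] shift [-0.3412 -0.0872  0.5851]
```

View pics/w15.png

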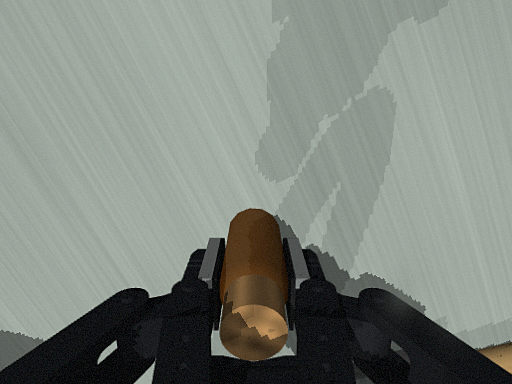

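The vial is held upright, with the cork at (254,332). I carry it over its block.

{"op": "jog_arm", "data": {"deltas": [0, 0, 0, -0.04, -0.05, 0.07, 1, 0, 0, 0, -0.1, -0.087, 0.18, 1, 0, 0, 0, -0.18, -0.087, 0.32, 1, 0, 0, 0, -0.26, -0.087, 0.45, 1, 0, 0, 0, -0.32, -0.087, 0.55, 1]}}

```text
clock: 23.68
eef_pos: [0.4411, -0.1067, 0.083]
tool_rot: [0.69, -0.69, 0.153, -0.153]
ft_force: [-0.3, -0.4, -0.4]
opening: 0.308
```

{"op": "jog_arm", "data": {"deltas": [0, 0, 0, -0.02, 0, 0.035, 1, 0, 0, 0, -0.02, 0, 0.035, 1, 0, 0, 0, -0.02, 0, 0.035, 1]}}

```text
clock: 24.05
eef_pos: [0.4413, -0.0977, 0.0825]
tool_rot: [-0.69, 0.69, -0.154, 0.154]
ft_force: [0.1, -0.5, -0.3]
opening: 0.308
```

```bash
python3 look.py w16 .08; python3 g.py 441.5 -97.5 85 -25; python3 - <<'E'
from h import *
im=r.snapshot("top");im2=r.snapshot("scene")
cv2.imwrite("pics/s16.png",cv2.resize(im2[100:200,220:370],None,fx=4,fy=4,interpolation=cv2.INTER_CUBIC)[:,:,::-1])
E
```

```text
blue [120.  18.] 656 [418.2  44.6  35.9  17.1 -38. ] [421.5  38. ]
blue [492. 137.] 434 [ 605.6 -121.7   36.8   19.6   35.8] [ 598.6 -120.3]
blue [253. 195.] 2154 [444.1 -92.4  42.1  32.2 -23.9] [444.8 -91. ]
orange [98. 10.] 902 [430.5  21.6  22.   10.4 -26.3] [432.2  22.7]
orange [148.  20.] 495 [447.6  10.9  15.9   5.7  52.3] [447.8  11. ]
orange [492. 124.] 3180 [556.5 -83.5  53.1  24.7  76.9] [559.9 -85.4]
orange [240. 257.] 6817 [434.1 -96.  114.6  39.8  84.7] [435.4 -96.3]
orange [249. 161.] 481 [459.2 -55.7  14.8  11.9 -17.5] [459.5 -56.5]
orange [300. 192.] 1838 [468.1 -79.8  39.2  22.4  53.7] [474.1 -78.6]
t 24.10 pos [441.3 -97.9  82.4] jaw -25.2 yaxis [ 0. -0. -1.] q6 1.79 q1 -0.22 F [ 0.   0.3 -0.4] open 0.305
jaw -25.0 turn [ 0.0001 -0.0014  0.0001] shift [ 0.0001 -0.0086  0.0017]
jaw 155.0 turn [-2.0000e-04  1.5694e+00  2.0000e-04] shift [ 0.0001 -0.0086  0.0017]
```

View pics/w16.png

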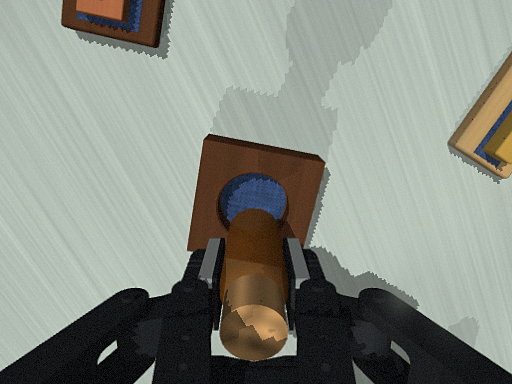

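View pics/s16.png

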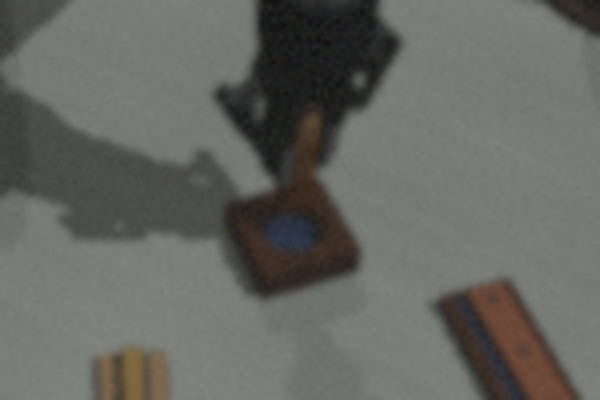

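```bash
python3 - <<'E'
from h import *
p=r.camera_params("wrist")
L=at(p,(218,203),.025)[:2]*1000;R=at(p,(288,205),.025)[:2]*1000;T=at(p,(254,171.5),.025)[:2]*1000
print(L,R,np.linalg.norm(L-R),(L+R)/2,T)
a=np.radians(65);print("centre from top",T-22.5*np.array([np.cos(a),np.sin(a)]))
# block corners top z=.025: 
c=[at(p,q,.025)[:2]*1000 for q in((208,136),(324,158))];print(c,np.linalg.norm(c[0]-c[1]))
d=c[1]-c[0];d/=np.linalg.norm(d);n=np.array([d[1],-d[0]]);print("centre",(c[0]+c[1])/2+37*n,(c[0]+c[1])/2-37*n)
print("cork",at(p,(254,333),.0824+.052)*1000)
E
```

```text
[424.83007179 -82.535842  ] [ 463.46180773 -102.18866317] 43.3433316899817 [444.14593976 -92.36225259] [453.49895717 -73.90846284]
centre from top [443.99004628 -94.30038804]
[array([438.30675381, -43.18942109]), array([494.67944181, -84.16621522])] 69.69201969526011
centre [444.73821985 -93.60648811] [488.24797577 -33.7491482 ]
cork [442.37321577 -97.28224054 134.4       ]
```

```bash
python3 g.py 443 -95.8 52 -25
```

```text
t 24.20 pos [441.1 -98.   82.3] jaw -25.2 yaxis [-0. -0. -1.] q6 1.79 q1 -0.22 F [-0.6 -0.  -0.5] open 0.311
jaw -25.0 turn [ 0.0001 -0.0016 -0.    ] shift [0.0026 0.1008 0.0092]
jaw 155.0 turn [1.0000e-04 1.5692e+00 1.0000e-04] shift [0.0026 0.1008 0.0092]
```

{"op": "jog_arm", "data": {"deltas": [0, 0, 0, 0.003, 0.03, 0.009, 1, 0, 0, 0, 0.003, 0.06, 0.009, 1, 0, 0, 0, 0.003, 0.1, 0.009, 1, 0, 0, 0, 0.003, 0.1, 0.009, 1]}}

```text
clock: 24.7
eef_pos: [0.4419, -0.0949, 0.0509]
tool_rot: [-0.69, 0.69, -0.155, 0.153]
ft_force: [-0.2, 0.6, -0.1]
opening: 0.303
```

```bash
python3 look.py w17 .08 >/dev/null; python3 g.py 443 -95.8 39 -25
```

```text
t 24.75 pos [442.4 -95.   51.6] jaw -25.1 yaxis [-0.002  0.    -1.   ] q6 1.80 q1 -0.21 F [-0.   0.3 -0.4] open 0.312
jaw -25.0 turn [ 0.0002 -0.0009 -0.0008] shift [ 0.0032  0.0419 -0.0016]
jaw 155.0 turn [1.2000e-03 1.5699e+00 3.0000e-04] shift [ 0.0032  0.0419 -0.0016]
```

View pics/w17.png

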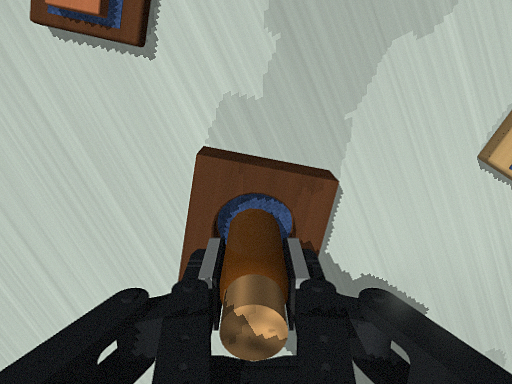

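The vial is centred across the hole (rim columns 217–294, vial 254). I lower it into the seat.

{"op": "jog_arm", "data": {"deltas": [0, 0, 0, 0.002, 0.01, -0.001, 1, 0, 0, 0, 0.002, 0.02, -0.001, 1, 0, 0, 0, 0.002, 0.03, -0.001, 1, 0, 0, 0, 0.002, 0.04, -0.001, 1, 0, 0, 0, 0.002, 0.04, -0.001, 1]}}

```text
clock: 25.38
eef_pos: [0.4432, -0.0956, 0.04]
tool_rot: [0.69, -0.69, 0.154, -0.153]
ft_force: [0.3, -0.2, -0.2]
opening: 0.307
```

```bash
python3 look.py w18 .08 >/dev/null; python3 g.py 443 -95.8 38 -25
```

```text
t 25.43 pos [443.3 -95.6  40.2] jaw -25.1 yaxis [-0.  0. -1.] q6 1.80 q1 -0.21 F [ 0.1 -0.7 -0.7] open 0.303
jaw -25.0 turn [ 0.     -0.0008 -0.0001] shift [-0.0006  0.0073 -0.001 ]
jaw 155.0 turn [2.00e-04 1.57e+00 0.00e+00] shift [-0.0006  0.0073 -0.001 ]
```

View pics/w18.png

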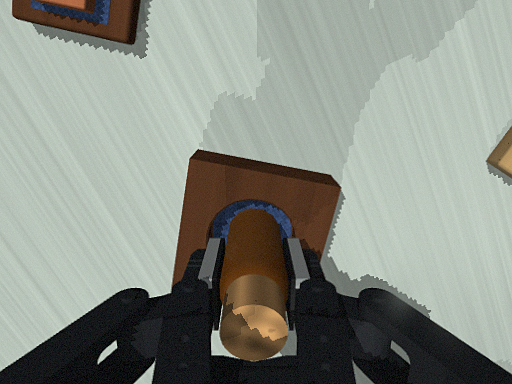

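{"op": "jog_arm", "data": {"deltas": [0, 0, 0, 0, 0.004, 0, 1, 0, 0, 0, 0, 0.008, 0, 1, 0, 0, 0, 0, 0.008, 0, 1]}}

```text
clock: 25.8
eef_pos: [0.4433, -0.0956, 0.0378]
tool_rot: [-0.69, 0.69, -0.154, 0.154]
ft_force: [-0.1, 0.2, -0.7]
opening: 0.308
```

{"op": "jog_arm", "data": {"deltas": [0, 0, 0, 0, 0.003, 0, 1, 0, 0, 0, 0, 0.004, 0, 1, 0, 0, 0, 0, 0.004, 0, 1]}}

```text
clock: 26.18
eef_pos: [0.4435, -0.0956, 0.0376]
tool_rot: [0.69, -0.69, 0.153, -0.154]
ft_force: [-2.1, 1.1, 8.3]
opening: 0.308
```

Contact: Fz is 8 N, so the vial is on the hole floor. I release it gently.

{"op": "jog_arm", "data": {"deltas": [0, 0, 0, 0, -0.002, 0, 1, 0, 0, 0, 0, -0.002, 0, 0.2, 0, 0, 0, 0, -0.002, 0, 0, 0, 0, 0, 0, -0.002, 0, -0.2, 0, 0, 0, 0, -0.002, 0, -0.4]}}

```text
clock: 26.8
eef_pos: [0.4434, -0.0956, 0.0372]
tool_rot: [0.69, -0.69, 0.154, -0.154]
ft_force: [0.1, -0.2, 0.4]
opening: 0.697
```

```bash
python3 look.py w19 .08 >/dev/null; python3 g.py 443 -95.8 150 -25
```

```text
t 26.85 pos [443.4 -95.6  37.3] jaw -25.1 yaxis [-0.  0. -1.] q6 1.80 q1 -0.21 F [-0.2  0.4 -0.7] open 0.701
jaw -25.0 turn [ 0.     -0.0008 -0.    ] shift [-0.001  -0.3758 -0.0011]
jaw 155.0 turn [1.00e-04 1.57e+00 0.00e+00] shift [-0.001  -0.3758 -0.0011]
```

View pics/w19.png

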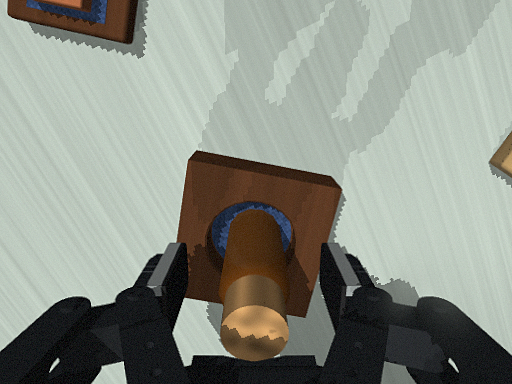

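The vial is standing freely in the hole with the fingers open. I rise straight up, then swing back out of view.

{"op": "jog_arm", "data": {"deltas": [0, 0, 0, 0, -0.1, 0, -0.4, 0, 0, 0, 0, -0.25, 0, -0.4, 0, 0, 0, 0, -0.45, 0, -0.4, 0, 0, 0, 0, -0.6, 0, -0.4, 0, 0, 0, 0, -0.6, 0, -0.4]}}

```text
clock: 27.48
eef_pos: [0.4453, -0.096, 0.2211]
tool_rot: [0.69, -0.69, 0.151, -0.156]
ft_force: [0.6, -0.3, 0.0]
opening: 0.701
```

{"op": "jog_arm", "data": {"deltas": [0, 0, 0, 0.2, -0.1, -0.9, -0.4, 0, 0, 0, -0.2, 0, -0.9, -0.4, 0, 0, 0, -0.2, 0, -0.9, -0.4, 0, 0, 0, -0.2, 0, -0.9, -0.4, 0, 0, 0, -0.2, 0, -0.9, -0.4]}}

```text
clock: 28.1
eef_pos: [0.2722, -0.3157, 0.216]
tool_rot: [0.69, -0.69, 0.155, -0.154]
ft_force: [-0.3, -0.3, 0.9]
opening: 0.699
```

```bash
python3 - <<'E'
from h import *
S=r.read_state();print(S["clock"],S["eef_pos"],S["ft_force"])
Z=dict(strip_center=(.022,.017),punch_center=(.024,.019),disc_center=(.03,.022),vial_center=(.05,.05),lid_center=(.03,.03),brush=(.01,.0))
for n in("top","scene"):
    p=r.camera_params(n); im=r.snapshot(n)
    for t,z in Z.items():
        for d in r.tip_of(n,t)[:4]:
            if d["confidence"]>.4: print(n,"tip",t,round(d["confidence"],2),np.round(d["at"],1),np.round(at(p,d["at"],z[1])*1000,1)[:2])
        for d in r.masks_of(n,t)[:4]:
            if d["confidence"]>.4: print(n,"mask",t,round(d["confidence"],2),np.round(d["at"],1),rect(p,d["mask"],z[0]))
    if n=="scene":
        q=proj(p,(.443,-.0957,.09)),proj(p,(.443,-.0957,.01));print(q)
    c=im[90:290,80:380] if n=="top" else im[100:300,180:450]
    cv2.imwrite(f"pics/{n}end.png",cv2.resize(c[:,:,::-1],None,fx=2.6,fy=2.6,interpolation=cv2.INTER_CUBIC))
E
```

```text
28.1 [ 0.27222256 -0.31572805  0.21604828] [-0.34633286 -0.29125091  0.885903  ]
top tip strip_center 0.61 [189.4 262.7] [448.8  76.1]
top tip strip_center 0.41 [255.7 187.7] [ 642.7 -102.5]
top mask strip_center 0.89 [186.5 263.1] [448.9  88.7 119.8  26.3  53. ]
top tip punch_center 0.59 [257.6 188.2] [ 641.  -107.5]
top mask punch_center 0.78 [251. 188.] [638.5 -97.4 107.1  14.5  35.2]
top tip disc_center 0.94 [186.1 151. ] [746.1  82.6]
top tip disc_center 0.64 [108.2 199. ] [620.9 289.2]
top tip disc_center 0.55 [151.  119.6] [835.2 177.4]
top mask disc_center 0.73 [105.9 197.1] [625.6 291.3  60.3  58.8 -89.1]
top mask disc_center 0.73 [181.  155.1] [ 7.392e+02  8.590e+01  8.210e+01  7.750e+01 -5.000e-01]
top mask disc_center 0.58 [150.4 116.1] [834.8 179.7  78.5  77.8  88.8]
top tip vial_center 0.66 [251.6 260.8] [450.6 -86.6]
top tip lid_center 0.53 [221.  137.6] [779.1 -12.3]
top mask lid_center 0.87 [223.1 139. ] [785.1 -19.6  53.1  52.9 -64.1]
scene tip strip_center 0.72 [349.6 185.4] [439.   81.9]
scene tip strip_center 0.72 [247.2 266.9] [791.7 -16.3]
scene mask strip_cent
[... 459 characters left out ...]
3 328.6] [842.4 180.9  80.8  79.   32.8]
scene mask disc_center 0.59 [296.7 271.3] [749.7  89.5  86.2  75.1  31.4]
scene tip vial_center 0.55 [292.  148.8] [ 438.8 -102.6]
scene mask vial_center 0.7 [293.8 149. ] [439.  -97.9  89.8  27.1  25.7]
scene tip lid_center 0.64 [247.3 266.1] [794.9 -13.8]
scene tip lid_center 0.63 [296.3 157.8] [444.9 -83.3]
scene mask lid_center 0.79 [248.7 271. ] [798.7 -12.8  54.2  51.6  76.7]
scene mask lid_center 0.65 [293.2 150.3] [ 421.9 -105.7   88.1   31.4   29.6]
scene tip brush 0.58 [291. 151.] [ 407.5 -119.6]
scene mask brush 0.96 [180.7 121.7] [ 521.1 -463.9  208.9   56.5  -11.3]
(array([294.59841248, 140.99394597]), array([292.23640057, 160.04521041]))
```

View pics/topend.png

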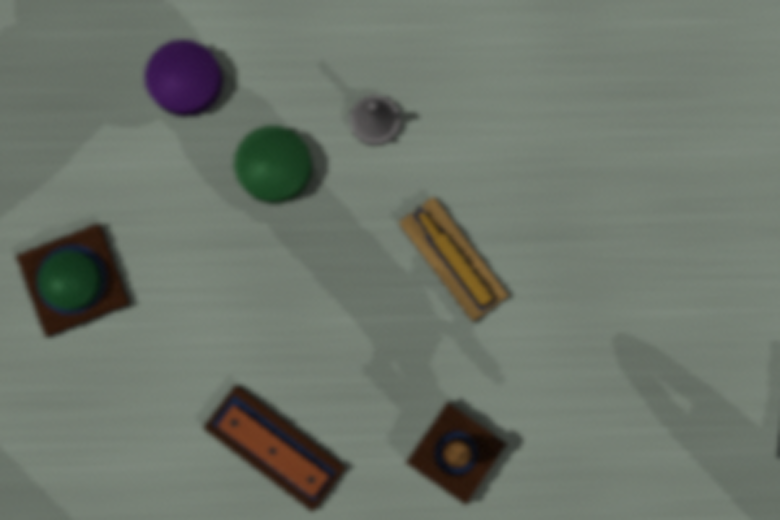

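View pics/sceneend.png

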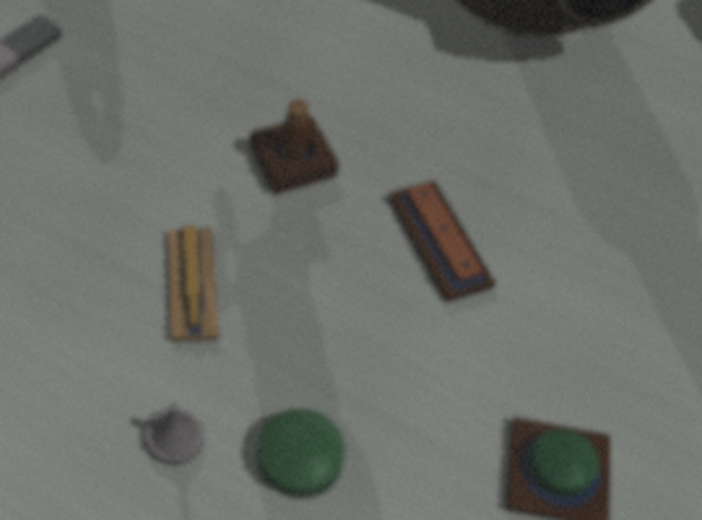

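All four pieces sit on their blocks in both fixed views. In the top crop the disc is at (70,280), the strip at (275,450), the punch at (455,260) and the vial at (457,453). The lid and brush haven't moved beyond measurement noise.

{"op": "jog_arm", "data": {"deltas": [0, 0, 0, 0, 0, 0, -0.4, 0, 0, 0, 0, 0, 0, -0.4]}}

```text
clock: 29.65
eef_pos: [0.2745, -0.3147, 0.2173]
tool_rot: [-0.69, 0.69, -0.154, 0.154]
ft_force: [-0.1, 0.3, -0.4]
opening: 0.701
```

```bash
python3 -c "
from bench import r
print(r.read_state()['ft_force']);print(r.hand_in())"
```

```text
[-0.14058878  0.34710435 -0.35206385]
the job is handed in; nothing more can be done
None
```

All four pieces are on their blocks and released, and the job was handed in at about 30 s. `r.hand_in()` gives no verdict, so the results below are from my own camera checks. I placed the strip and punch first, then set down the smaller green disc and finally the vial. The vial was lowered until it touched the hole floor, at about 8 N.

| Piece | Last check against its block |
|---|---|
| Strip | about 1–4 mm off centre, angle within about 1° |
| Punch | about 1–2 mm off centre, angle within about 1° |
| Disc | about 1 mm off by the wrist camera; the fixed cameras read up to about 5 mm |
| Vial | standing in its hole, within about 4 mm of centre |

- **Bystanders:** the lid and brush read the same as at the start, within measurement noise. The arm finished clear of everything with no force on the tool.
- **Disagreements:** the network's point estimates were up to about 13 mm off the mask and wrist readings, worst along the strip. The scene camera also found false matches for the lid and brush on the vial block. I relied on the masks, the wrist views and the pictures instead.

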